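Knock home the clamping pin of a welding jig and lock it with its keeper rod

TASK

The sprung clamping pin on the welding jig has ridden up. Hold the mallet by its handle and knock the pin fully home with brisk blows of a head face, struck squarely along the pin's own leaning axis (the gripper itself must not touch the pin), then put the mallet down on the table, off the jig. After that push the keeper rod through both ears over the pin until its tip sticks out beyond the far ear, leave it there, and do not disturb the other things on the table.

Things in the scene. Friction and masses are not known exactly. Their poses are not given: they have to be found in the camera images.
- jig: Fixed steel welding jig. Origin: underside of its 12 thick base plate (x -80..150, y -80..80), z up. A block 96 wide (with cheeks y to +-58, top z 64) has an upper face centred at (0, 0, 92) that leans 30 degrees: normal (-0.5, 0, 0.866). The clamping pin stands in its middle. Bent sheet workpiece up to z 62 at x 112.
- ears (a point): Midpoint between the two ears on the leaning face, on the axis of their 16.5 mm holes, at (-8.5, 0, 106.7) in the jig, axes parallel to the jig's: y is the hole axis. Ears: 12 thick, outer sides at y +-44, inner +-32; 44 wide along the slope, 34 tall along the face normal, hole centre 17 above the face, chamfered on the +y side.
- pin_head (a point): Round flat head (diameter 30, 12 thick) of the clamping pin, midway between the ears. Origin: centre of its top; z = the pin's axis pointing out (30 degrees from vertical), y = along the ears' hole axis. Its top is 3 mm above the leaning face when home, up to 33 mm when up; unless nearly home it blocks the ears' holes.
- plunger (a joint): Slide of the clamping pin along its axis: 0 = fully up, 0.030 = fully home against its stop. A spring and tight bore resist with about 14 to 17 N, and it stays where it is left.
- mallet: Mallet of about 0.5 kg standing on one face of its head: black rubber cylinder head, diameter 46, 110 long, with flat faces; wooden handle of 20 wide x 34 tall section. Origin: centre of the lower face; z = along the head to the other face; x = along the handle, whose centre line is at z 55 and runs from the head to x 190. Centre of mass at about x 14.
- mallet_mid (a point): Centre of the mallet's head (z 55 in the mallet).
- rod: Keeper rod: square aluminium handle 60 long, 26 x 26, with a round steel shank of diameter 14 and 110 long, tapered at the tip, lying on the handle's side. Origin: centre of the handle's underside; x = towards the tip; shank axis at z 13.
- rod_tip (a point): End of the shank, at (140, 0, 13) in the rod.
- rod_neck (a point): Where the shank leaves the handle, at (30, 0, 13) in the rod.
- offcut: Bystander: steel offcut block 70 x 45 x 45; origin centre of underside.
- wrench: Bystander: flat wrench 180 long, 8 tall; origin centre of underside.
- wire_brush: Bystander: brush 200 long, 20 tall; origin centre of underside.
- weld_square: Bystander: flat triangular welding square 100 x 100, 15 tall; origin near its long leg.
- tube_cut: Bystander: steel cylinder of diameter 44, 90 long, lying; origin centre of underside.
Mind the look-alikes: they are no part of the job. What is shaped like the mallet but red is not meant. Of the things that look like the rod, take the one that is farthest from the robot's base at the start.

How it is judged:
By the outcome, as a careful person would: the job done as asked, in the order asked, and still so for the second after the job is handed in, with the robot touching nothing.
It also fails if it takes over 72 s, if anything falls off the work surface, if the arm or the gripper's body presses on something with over 40 N, if the wrist force passes 120 N, or if a joint passes its speed limit or range.

ROBOT

A 6-joint arm with a two-finger parallel gripper is mounted at the origin on the work surface. World frame = base frame: x ahead of the robot, y to its left, z up, the work surface at z = 0. Lengths are in m, angles in rad, forces in N, time in s.
With the tool pointing down it reaches from about 0.35 to 0.975 m from the base axis. Payload 4.9 kg.
Tool frame: the origin (TCP) lies at the very end of the fingers, on their centre line; the grasp point (between the pads) lies 19 mm behind it; z points along the fingers, y is the line along which they close (so a half turn about z gives the same grasp; the last joint's range is limited). The gripper opens to 85 mm and grips with 20 to 120 N. Pads are 22 mm wide; open, the fingers measure 114 mm over their backs; the gripper's body (76 mm by 85 mm) begins 54 mm behind the grasp point. The pads swing forward as they close: fully open they stand 13 mm farther back than shut.
Start: joints at [1.035, 0.053, 1.613, -0, 1.476, -0.119], TCP at [0.253, 0.571, 0.231] pointing down, gripper open.
Joint ranges: [-3.01, 3.01], [-1.01, 2.22], [0.06, 2.58], [-1.02, 4.17], [0.09, 2.62], [-3.14, 3.14]. Speed limits (rad/s): [2.57, 2.57, 3.14, 3.14, 3.14, 3.14].

INTERFACE

Orientations are given as a unit quaternion [w, x, y, z].
In Python, from plant import monitor, vision, manip gives the robot as it stands. The module is installed in compiled form; this text tells all that it offers.
- The arm moves only by the tool arm_command, never from a script. Its argument "rows" is a list of rows, each a list of 3 entries, a list of its own where there are three numbers: the finger opening in mm, from 0 to 85.4, then the shift along the world's x, y, z in units of 30 cm (1.0 is 30 cm), then the turn, a rotation vector about the world's x, y, z in units of pi/2 rad (1.0 is pi/2 rad). In form: [[claw, [x, y, z], [wx, wy, wz]], ...]. A call has 1 to 12 rows; each row is the pose to reach, as a shift and turn from the pose commanded when the call began; what a row does not reach only later rows make up. A row lasts 1/12 s, in which the tool goes at most 41.7 mm and 7.16 degrees, less where a joint would pass 70% of its speed; a pose out of reach is approached as far as the arm can. A call with a number of a shift or a turn outside -1 to 1 is refused whole. A call with a gripper value outside its range is refused whole. The fingers move at their own pace and stop on an object; the grip force is fixed at half the most. Time passes only in rows, so rows that repeat a pose let the fingers close. It gives the time, the measured TCP pose, the force, the opening and the grip force at its end, in the units of the state.
- monitor.state(): the state, without advancing time (a new reading comes with each control period).
- vision.grab_frame(name): name is "scene" or "top"; returns a dict with "color" (420x560x3 uint8, red, green, blue), "z_map" (420x560 float32, m along the optical axis (not along the pixel's ray), 0 where there is no reading), "mtx" (3x3 intrinsics, pixels), "R" (3x3) and "t" (3): a world point X has camera coordinates R X + t. Camera axes: x right, y down, z forward; pixel columns grow to the right and rows downward; lengths in m; the calibration is good to about 2 mm. A picture is of the moment at which its call begins.
- manip.job_done(): hands the job in; it is judged then, once.
The state is a dict: "time": time; "joint_pos": joint angles; "joint_vel": joint speeds; "joint_efforts": joint torques, N m; "tool_pos": TCP position; "tool_rot": TCP orientation; "contact_force": force on the tool from outside, world axes, zero at the start; "ft_torque": the same for the moment, N m; "gripper_width": opening from 0.0 (shut) to 1.0 (fully open); "grasp_force": force on a finger pad.
Only numpy, scipy, OpenCV 4.12 (cv2) and the standard library are available. Lean on these libraries where they do the work, as an engineer would, in place of code of your own. Each camera call takes 0.05 s, during which the arm holds its last target. There are 200 camera calls.

## Working session

There is one attempt and no reset: what is moved stays moved. The work goes in short steps, Python scripts to look and compute and a tool call to move; the robot and the scene stay as the last step left them, time stands still between calls to the robot, and variables do not carry over. Pictures are saved under pics/ and viewed, at most 10 in all, crops included, and the job is handed in when it is done.

Besides the shell and the picture viewer there is one more tool, called in YAML: its name, and indented under it one key for each argument. arm_command: Moves the arm, as the interface text tells. Shifts and turns lie within -1 to 1; 1 stands for 30 cm of shift or pi/2 rad of turn. Its arguments: {"type":"object","properties":{"rows":{"type":"array"}},"required":["rows"]}

```bash
ls; mkdir -p pics; cat > h.py <<'E'
import numpy as np, cv2
from plant import monitor, vision, manip
def grab(n):
    f=vision.grab_frame(n); np.savez(f'{n}.npz',**f); return f
def cloud(f):
    z=f['z_map']; K=f['mtx']; v,u=np.mgrid[:z.shape[0],:z.shape[1]]
    c=np.stack([(u-K[0,2])/K[0,0]*z,(v-K[1,2])/K[1,1]*z,z],-1)
    return (c-f['t'])@f['R']
E
python3 - <<'E'
from h import *
a=grab('scene');b=grab('top')
for n,f in(('scene',a),('top',b)):
    cv2.imwrite(f'pics/{n}0.png',cv2.resize(f['color'][:,:,::-1],(800,600)))
    print(n,f['mtx'].tolist(),(-f['R'].T@f['t']).round(3),f['R'].round(2).tolist())
E
```

```text
pics
scene [[538.2785434908293, 0.0, 285.2375933110299], [0.0, 538.2785434908293, 216.94821697501933], [0.0, 0.0, 1.0]] [1.297 0.465 1.104] [[-0.53, 0.85, -0.0], [0.61, 0.38, -0.7], [-0.59, -0.37, -0.72]]
top [[392.0649901838385, 0.0, 282.34544726190165], [0.0, 392.0649901838385, 211.80694923016594], [0.0, 0.0, 1.0]] [ 0.255 -0.031  1.236] [[-0.03, -1.0, -0.01], [-0.98, 0.03, -0.2], [0.2, 0.01, -0.98]]
```

View pics/scene0.png

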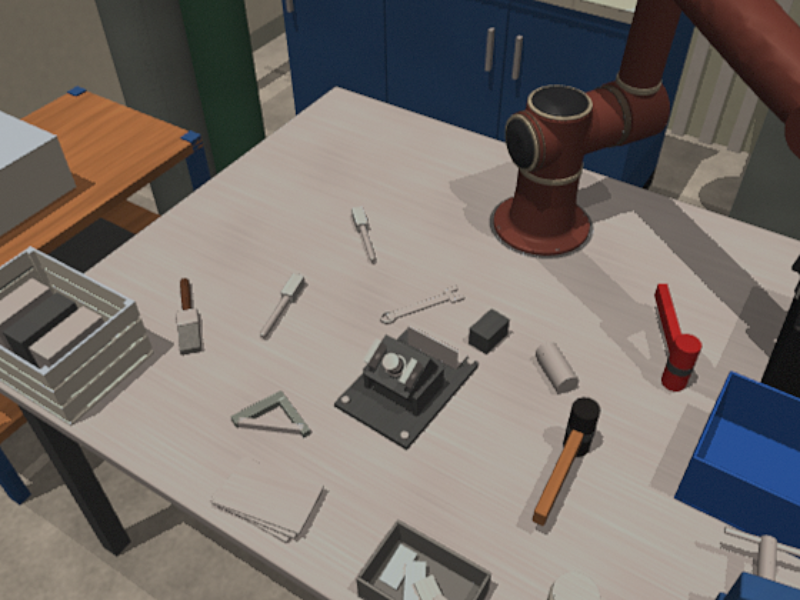

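View pics/top0.png

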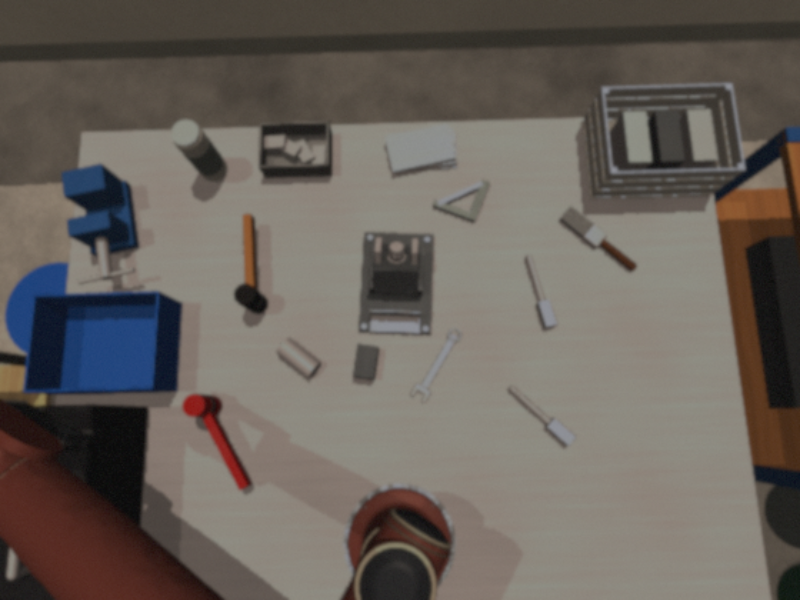

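Scene shows the jig at about (405,385), black mallet at (585,420) with its handle to (540,520), and rods at (285,305) and (363,232). In the top view the jig is at (397,283), the mallet head at (250,297), the far rod at (540,290), and the near rod at (540,415), so the (540,290) rod is the one meant.

```bash
cat > m.py <<'E'
from h import *
fs={n:dict(np.load(n+'.npz')) for n in('scene','top')}
P={n:cloud(f) for n,f in fs.items()}
def rect(xy,lab):
    (c,s,a)=cv2.minAreaRect((xy*1000).astype(np.float32)); print(lab,'c',np.round(c,1),'size',np.round(s,1),'ang',round(a,1),len(xy))
def win(n,u0,u1,v0,v1,zlo,zhi):
    p=P[n][int(v0*.7):int(v1*.7),int(u0*.7):int(u1*.7)].reshape(-1,3); c=fs[n]['color'][int(v0*.7):int(v1*.7),int(u0*.7):int(u1*.7)].reshape(-1,3).astype(int)
    k=(p[:,2]>zlo)&(p[:,2]<zhi); return p[k],c[k]
W={'jig':dict(top=(345,450,220,345),scene=(325,485,320,450)),'mallet':dict(top=(225,280,200,320),scene=(525,605,390,530)),'rod':dict(top=(515,565,245,335),scene=(250,310,265,345))}
if __name__=='__main__':
  for n in P:
    print(n)
    p=P[n].reshape(-1,3); t=p[(abs(p[:,2])<.02)&(p[:,0]>.3)&(p[:,0]<.9)&(abs(p[:,1])<.4)]; print('table z',np.median(t[:,2]).round(4))
    p,_=win(n,*W['jig'][n],.008,.2); rect(p[:,:2],'jig'); 
    p,_=win(n,*W['jig'][n],.008,.016); rect(p[:,:2],'plate')
    p,_=win(n,*W['jig'][n],.09,.2); print('hi',p.max(0),p.min(0))
    p,c=win(n,*W['mallet'][n],.03,.2); rect(p[:,:2],'mallet')
    for lo,hi in((.1,.12),): 
        q=p[(p[:,2]>lo)&(p[:,2]<hi)]; rect(q[:,:2],'head top'); print(q.mean(0))
    q=p[(c[:,0]>c[:,2]+40)&(p[:,2]>.06)]; rect(q[:,:2],'handle'); print(q.mean(0),np.median(q[:,2]))
    p,c=win(n,*W['rod'][n],.005,.05); rect(p[:,:2],'rod')
    q=p[p[:,2]>.0225]; rect(q[:,:2],'rodhandle'); print(q.mean(0),np.median(q[:,2]))
    q=p[(p[:,2]<.0215)&(p[:,2]>.015)]; rect(q[:,:2],'shank'); print(q.mean(0))
  print(monitor.state())
E
python3 m.py
```

```text
scene
table z -0.0004
jig c [533.3  -7.6] size [300.4 206.9] ang 10.0 4585
plate c [545.8  -5.4] size [275.  206.9] ang 10.0 2069
hi [0.62438487 0.04437475 0.1340756 ] [ 0.54603158 -0.05529315  0.0900462 ]
mallet c [595.1 320.1] size [213.   46.4] ang 7.9 1273
head top c [512.5 308.9] size [43.4 44. ] ang 32.5 288
[0.51396487 0.30910601 0.10837287]
handle c [615.1 315.2] size [173.6  20.3] ang 3.9 602
[0.62252615 0.31611346 0.07101733] 0.07115046690254345
rod c [ 510.2 -331.8] size [227.9 112.2] ang 34.4 377
rodhandle c [ 509.1 -320.6] size [145.   27.9] ang 17.1 115
[ 0.47243436 -0.33109703  0.02544538] 0.024844281626389856
shank c [ 521.6 -322.7] size [170.8  24.9] ang 9.8 137
[ 0.53371171 -0.31631935  0.01801597]
top
table z 0.0006
jig c [556.  -21.5] size [214.5 271.1] ang 85.8 3396
plate c [556.  -21.5] size [214.5 271.1] ang 85.8 1625
hi [0.62476858 0.04056768 0.13600868] [ 0.53681246 -0.05685375  0.09002703]
mallet c [595.8 304.8] size [ 44.4 213.2] ang 89.8 745
head top c [512.2 305.5] size [43.2 44.1] ang 84.8 195
[0.51135035 0.3049733  0.10936731]
handle c [613.1 312.4] siz
[... 364 characters left out ...]
joint_pos': array([ 1.03501408e+00,  5.32806255e-02,  1.61420464e+00,  9.66804475e-06,
        1.47597957e+00, -1.18987167e-01]), 'joint_vel': array([-0.0015051 , -0.00045111, -0.00372222,  0.00191361,  0.00096624,
        0.00078145]), 'joint_efforts': array([ 2.04661424e-04, -3.94901741e+01, -3.71364784e+01, -6.33062132e-05,
        3.96066927e-03, -1.92421584e-05]), 'tool_pos': array([0.25271263, 0.57099841, 0.23016364]), 'tool_rot': array([-3.05572847e-04,  2.06892740e-01,  9.78363183e-01, -8.84824275e-04]), 'contact_force': array([-0.52368094, -0.20929397, -0.39478059]), 'ft_torque': array([ 0.01403911, -0.03905947,  0.02601777]), 'grasp_force': 0.0, 'gripper_width': 1.0018131962860666}
```

```bash
python3 - <<'E'
from m import *
# crops
a=fs['scene']['color'][225:315,225:340];b=fs['top']['color'][155:240,245:310]
A=cv2.resize(a,None,fx=4,fy=4,interpolation=2);B=cv2.resize(b,None,fx=5,fy=5,interpolation=2)
h=max(len(A),len(B)); im=np.zeros((h,A.shape[1]+B.shape[1],3),np.uint8); im[:len(A),:A.shape[1]]=A; im[:len(B),A.shape[1]:]=B
cv2.imwrite('pics/jig1.png',im[:,:,::-1]); print(im.shape)
for n in P:
    f=fs[n]; hsv=f['color'].astype(int); p=P[n]
    def comp(mask,lab,w):
        m=np.zeros(mask.shape,np.uint8); u0,u1,v0,v1=[int(x*.7) for x in w]; m[v0:v1,u0:u1]=mask[v0:v1,u0:u1]
        k,l,s,_=cv2.connectedComponentsWithStats(m,connectivity=4); i=1+np.argmax(s[1:,4]); q=p[l==i]; rect(q[:,:2],n+' '+lab); return q
    comp((p[...,2]>.007)&(p[...,2]<.2),'jig',W['jig'][n]); 
    q=comp((p[...,2]>.008)&(p[...,2]<.016),'plate',W['jig'][n]); print(np.median(q[:,2]))
    q=comp((p[...,2]>.0225)&(p[...,2]<.03),'rodhandle',W['rod'][n]);print(q.mean(0))
    q=comp((p[...,2]>.007)&(p[...,2]<.03),'rod',W['rod'][n]);
    q=q[np.argsort(q[:,0])]; c=q[:,:2].mean(0); d=np.linalg.svd(q[:,:2]-c)[2][0]; s=(q[:,:2]-c)@d; print('axis',d,np.degrees(np.arctan2(d[1],d[0])),c+d*s.min(),c+d*s.max())
    q=comp((p[...,2]>.06)&(f['color'][...,0]>f['color'][...,2].astype(int)+30),'handle',W['mallet'][n])
    c=q[:,:2].mean(0); d=np.linalg.svd(q[:,:2]-c)[2][0];print('handle',c,np.degrees(np.arctan2(d[1],d[0])))
E
```

```text
(425, 785, 3)
scene jig c [551.7  -4.6] size [162.2 234.4] ang 86.3 4521
scene plate c [551.   -3.5] size [161.2 234.3] ang 85.5 1929
0.011315950858301789
scene rodhandle c [ 470.2 -332.5] size [63.7 27.9] ang 17.1 112
[ 0.4711715  -0.33132448  0.02543375]
scene rod c [ 520.6 -319.3] size [172.1  28.3] ang 13.6 352
axis [0.97733122 0.21171605] 12.222936116465053 [ 0.43668588 -0.33711702] [ 0.60459839 -0.30074269]
scene handle c [915.7 372.5] size [783.5  39.1] ang 10.8 622
handle [0.62367625 0.3164043 ] 5.786775158328538
top jig c [553.4  -7.1] size [160.  231.5] ang 86.3 3437
top plate c [553.6  -7.1] size [160. 231.] ang 86.3 1480
0.01221470623128823
top rodhandle c [ 470.2 -335.8] size [59.5 26.5] ang 12.6 136
[ 0.47036799 -0.33482558  0.02602671]
top rod c [ 523.4 -323.3] size [169.6  27.5] ang 13.1 327
axis [0.97615113 0.21709207] 12.538293302452374 [ 0.44032825 -0.34041166] [ 0.60592117 -0.30358447]
top handle c [450.4 180.6] size [568.3  97.1] ang 37.6 365
handle [0.61617386 0.31033275] -167.6047380788222
```

View pics/jig1.png

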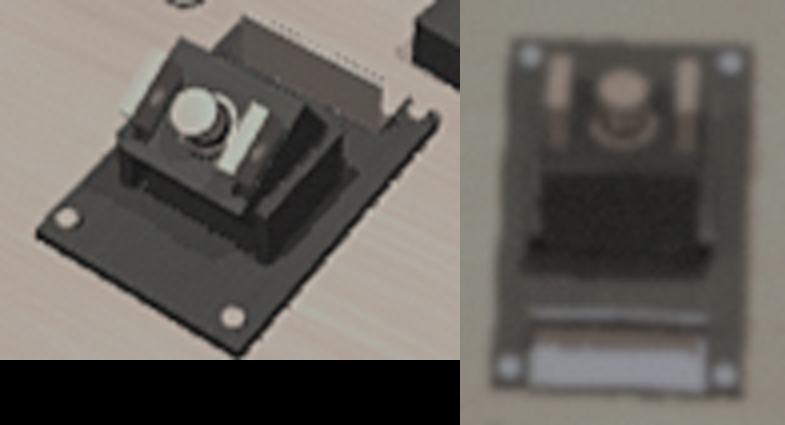

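The picture shows the pin head raised between two ears. The plate screws confirm that jig x points toward the robot (about 176.3°) with the origin near (587,-8) mm. Next I move above the mallet handle.

arm_command:
  rows:
    - [85,[1,-0.863,-0.1],[0,0,0.31]]
    - [85,[1,-0.863,-0.1],[0,0,0.31]]
    - [85,[1,-0.863,-0.1],[0,0,0.31]]
    - [85,[1,-0.863,-0.1],[0,0,0.31]]
    - [85,[1,-0.863,-0.1],[0,0,0.31]]
    - [85,[1,-0.863,-0.1],[0,0,0.31]]
    - [85,[1,-0.863,-0.1],[0,0,0.31]]
    - [85,[1,-0.863,-0.1],[0,0,0.31]]
    - [85,[1,-0.863,-0.1],[0,0,0.31]]
    - [85,[1,-0.863,-0.1],[0,0,0.31]]
    - [85,[1,-0.863,-0.1],[0,0,0.31]]

```text
time: 1.02
tool_pos: [0.5563, 0.3081, 0.1999]
tool_rot: [-0.0, -0.032, 0.999, -0.001]
contact_force: [-0.5, -0.8, 0.7]
gripper_width: 0.998
grasp_force: 0.0
```

```bash
cat >> h.py <<'E'
from scipy.spatial.transform import Rotation as Ro
def now():
    s=monitor.state(); q=s['tool_rot']; return s,np.array(s['tool_pos']),Ro.from_quat([q[1],q[2],q[3],q[0]])
def delta(p,zax,yax):
    """shift(30cm)/rotvec(pi/2) to TCP p with tool z and y axes; picks nearer half turn"""
    s,p0,R0=now(); z=np.array(zax,float); z/=np.linalg.norm(z); y=np.array(yax,float); y-=z*(y@z); y/=np.linalg.norm(y)
    o=[]
    for sg in(1,-1):
        R=Ro.from_matrix(np.stack([np.cross(sg*y,z),sg*y,z],1)); o.append((R*R0.inv()).as_rotvec())
    r=min(o,key=np.linalg.norm); print('shift',((np.array(p)-p0)/.3).round(4),'turn',(r/(np.pi/2)).round(4),'t',s['time'])
def st():
    s,p,R=now(); print('t',round(s['time'],2),'p',p.round(4),'x',R.as_matrix()[:,0].round(3),'y',R.as_matrix()[:,1].round(3),'z',R.as_matrix()[:,2].round(3),'F',np.round(s['contact_force'],1),'M',np.round(s['ft_torque'],2),'w',round(s['gripper_width'],3),'gf',round(s['grasp_force'],1),'q',np.round(s['joint_pos'],2))
E
python3 -c "
from h import *
st(); a=np.radians(94); delta([.582,.312,.038],[0,0,-1],[np.cos(a),np.sin(a),0])"
```

```text
t 1.02 p [0.5563 0.3081 0.1999] x [-0.998 -0.064  0.   ] y [-0.064  0.998 -0.002] z [-0.    -0.002 -1.   ] F [-0.5 -0.8  0.7] M [0.01 0.03 0.03] w 0.998 gf 0.0 q [ 0.39  0.1   1.62 -0.    1.43 -1.24]
shift [ 0.0858  0.0129 -0.5395] turn [ 0.0015 -0.0002  0.0036] t 1.0167
```

arm_command:
  rows:
    - [85,[0.086,0.013,0],[0,0,0]]
    - [85,[0.086,0.013,-0.13],[0,0,0]]
    - [85,[0.086,0.013,-0.26],[0,0,0]]
    - [85,[0.086,0.013,-0.38],[0,0,0]]
    - [85,[0.086,0.013,-0.46],[0,0,0]]
    - [85,[0.086,0.013,-0.54],[0,0,0]]
    - [85,[0.086,0.013,-0.54],[0,0,0]]
    - [85,[0.086,0.013,-0.54],[0,0,0]]

```text
time: 1.68
tool_pos: [0.5769, 0.3163, 0.0374]
tool_rot: [-0.002, -0.035, 0.999, -0.001]
contact_force: [0.2, 0.1, 0.9]
gripper_width: 0.997
grasp_force: 0.0
```

```bash
python3 -c "
from h import *
st();f=grab('scene')
cv2.imwrite('pics/grip1.png',cv2.resize(f['color'][200:400,320:500,::-1],None,fx=3,fy=3))"
```

```text
t 1.68 p [0.5769 0.3163 0.0374] x [-0.997 -0.071  0.004] y [-0.071  0.998 -0.001] z [-0.004 -0.002 -1.   ] F [0.2 0.1 0.9] M [ 0.04  0.04 -0.01] w 0.997 gf 0.0 q [ 0.39  0.31  1.66  0.    1.17 -1.25]
```

View pics/grip1.png

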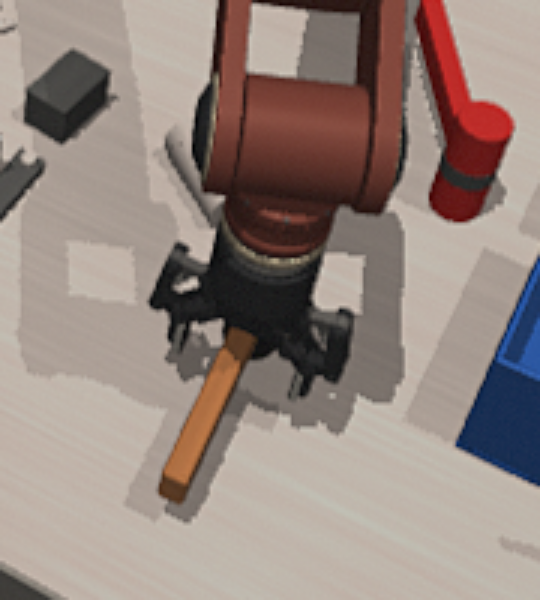

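The fingers straddle the handle, at about (240,340) in the crop. The start-of-call commanded pose differs from the measured one, so I correct by about 4 mm, then close and lift a little.

arm_command:
  rows:
    - [85,[0.012,-0.012,0],[0,0,0]]
    - [85,[0.012,-0.012,0],[0,0,0]]
    - [5,[0.012,-0.012,0],[0,0,0]]
    - [5,[0.012,-0.012,0],[0,0,0]]
    - [5,[0.012,-0.012,0],[0,0,0]]
    - [5,[0.012,-0.012,0],[0,0,0]]
    - [5,[0.012,-0.012,0],[0,0,0]]
    - [5,[0.012,-0.012,0],[0,0,0]]
    - [5,[0.012,-0.012,0],[0,0,0]]
    - [5,[0.012,-0.012,0],[0,0,0]]
    - [5,[0.012,-0.012,0],[0,0,0]]

```text
time: 2.65
tool_pos: [0.5825, 0.3127, 0.0395]
tool_rot: [0.0, -0.035, 0.999, -0.0]
contact_force: [-0.0, -2.1, 1.2]
gripper_width: 0.224
grasp_force: 60.7
```

```bash
python3 -c "
from h import *
st()"
```

```text
t 2.65 p [0.5825 0.3127 0.0395] x [-0.998 -0.07  -0.   ] y [-0.07   0.998 -0.   ] z [ 0. -0. -1.] F [-0.  -2.1  1.2] M [-0.32  0.11  0.08] w 0.224 gf 60.7 q [ 0.38  0.31  1.65 -0.    1.17 -1.26]
```

arm_command:
  rows:
    - [5,[0,0,0.1],[0,0,0]]
    - [5,[0,0,0.2],[0,0,0]]
    - [5,[0,0,0.3],[0,0,0]]
    - [5,[0,0,0.4],[0,0,0]]
    - [5,[0,0,0.5],[0,0,0]]
    - [5,[0,0,0.6],[0,0,0]]
    - [5,[0,0,0.6],[0,0,0]]
    - [5,[0,0,0.6],[0,0,0]]

```text
time: 3.32
tool_pos: [0.583, 0.3133, 0.22]
tool_rot: [0.001, -0.035, 0.999, 0.001]
contact_force: [-0.0, -0.1, -5.6]
gripper_width: 0.227
grasp_force: 60.1
```

```bash
cat > strike.py <<'E'
from h import *
a=np.radians(176.3); X=np.array([np.cos(a),np.sin(a),0]); Y=np.array([-X[1],X[0],0]); Z=np.array([0,0,1.])
O=np.array([.5874,-.0082,0]); n=-.5*X+.866*Z; d=-.866*X-.5*Z
def tcp(h,gx=.070,gz=.039): return O+.092*Z+h*n+gx*d+gz*n
def fd(cmd,p,ref=None): print('shift',((p-np.array(cmd))/.3).round(4))
E
python3 - <<'E'
from strike import *
st(); print('n',n,'d',d)
for h in(.083,.033,.003): print(h,tcp(h).round(4))
delta(tcp(.083),-n,[-.07,.998,0])
# pin check from initial clouds
for nm in('scene','top'):
    f=dict(np.load(nm+'.npz')); p=cloud(f).reshape(-1,3); L=(p-O-.092*Z)
    q=np.stack([L@-d,L@Y,L@n],1); k=(abs(q[:,0])<.03)&(abs(q[:,1])<.025)&(q[:,2]>.027)&(q[:,2]<.04)
    print(nm,'pin (slope,y,h)',q[k].mean(0).round(4),q[k].min(0).round(3),q[k].max(0).round(3),k.sum(), 'h med',np.median(q[k][:,2]).round(4))
    k=(abs(q[:,0])<.04)&(abs(q[:,1])<.05)&(abs(q[:,1])>.03)&(q[:,2]>.03)&(q[:,2]<.045); print('ears',q[k].min(0).round(3),q[k].max(0).round(3),[q[k&(q[:,1]*s>0)].mean(0).round(4) for s in(1,-1)])
# mallet tilt
f=grab('scene'); p=cloud(f).reshape(-1,3); c=f['color'].reshape(-1,3).astype(int)
k=(c[:,0]>c[:,2]+40)&(p[:,0]>.62)&(p[:,0]<.75)&(abs(p[:,1]-.32)<.06)&(p[:,2]>.18); q=p[k]; cc=q.mean(0); v=np.linalg.svd(q-cc)[2][0]; print('handle',cc,v, q[:,0].max(),q[:,2].max())
E
```

```text
t 3.32 p [0.583  0.3133 0.22  ] x [-0.998 -0.07  -0.003] y [-0.07   0.998  0.001] z [ 0.003  0.001 -1.   ] F [-0.  -0.1 -5.6] M [ 0.02 -0.35  0.02] w 0.227 gf 60.1 q [ 0.38  0.14  1.54  0.    1.46 -1.26]
n [ 0.49895781 -0.03226615  0.866     ] d [ 0.86419493 -0.05588498 -0.5       ]
0.083 [ 0.7088 -0.016   0.1627]
0.033 [ 0.6838 -0.0144  0.1194]
0.003 [ 0.6688 -0.0135  0.0934]
shift [ 0.4191 -1.0979 -0.191 ] turn [ 0.0177  0.3346 -0.011 ] t 3.3167
scene pin (slope,y,h) [ 0.0019 -0.0026  0.0295] [-0.013 -0.015  0.027] [0.015 0.012 0.038] 75 h med 0.029
ears [-0.021 -0.046  0.03 ] [0.023 0.044 0.039] [array([0.0011, 0.0372, 0.0325]), array([ 0.0018, -0.0397,  0.033 ])]
top pin (slope,y,h) [0.002  0.0016 0.0303] [-0.014 -0.012  0.027] [0.018 0.015 0.035] 63 h med 0.0304
ears [-0.022 -0.043  0.031] [0.025 0.045 0.039] [array([0.0038, 0.0394, 0.0345]), array([ 0.0022, -0.037 ,  0.0341])]
handle [0.65043868 0.30740828 0.37337618] [ 0.15866245  0.11309505 -0.9808342 ] 0.7043164356271057 0.5381924371038167
```

arm_command:
  rows:
    - [5,[0.05,-0.1,0.1],[0.003,0.06,-0.002]]
    - [5,[0.1,-0.2,0.2],[0.006,0.12,-0.004]]
    - [5,[0.15,-0.3,0.2],[0.009,0.18,-0.006]]
    - [5,[0.2,-0.4,0.2],[0.012,0.24,-0.008]]
    - [5,[0.25,-0.5,0.2],[0.015,0.3,-0.01]]
    - [5,[0.3,-0.6,0.2],[0.018,0.335,-0.011]]
    - [5,[0.3,-0.7,0.2],[0.018,0.335,-0.011]]
    - [5,[0.3,-0.8,0.2],[0.018,0.335,-0.011]]
    - [5,[0.3,-0.9,0.2],[0.018,0.335,-0.011]]
    - [5,[0.3,-0.9,0.2],[0.018,0.335,-0.011]]
    - [5,[0.3,-0.9,0.2],[0.018,0.335,-0.011]]

```text
time: 4.28
tool_pos: [0.6719, 0.0412, 0.2745]
tool_rot: [-0.262, -0.024, 0.965, 0.024]
contact_force: [-0.1, -0.1, -5.6]
gripper_width: 0.225
grasp_force: 60.5
```

```bash
python3 -c "
from strike import *
st(); fd([.6721,.0423,.278],tcp(.083)); delta(tcp(.083),-n,[-.07,.998,0])"
```

```text
t 4.28 p [0.6719 0.0412 0.2745] x [-0.862 -0.059  0.504] y [-0.034  0.998  0.059] z [-0.506  0.034 -0.862] F [-0.1 -0.1 -5.6] M [ 0.03 -1.   -0.04] w 0.225 gf 60.5 q [-0.05  0.49  1.08  0.01  2.1  -1.67]
shift [ 0.1222 -0.1945 -0.3845]
shift [ 0.1229 -0.1907 -0.3727] turn [-0.0001 -0.0054  0.0016] t 4.2833
```

```bash
python3 -c "
from strike import *
fd([.6721,.0423,.278],tcp(.083)); delta(tcp(.083),-n,-Y)"
```

```text
shift [ 0.1222 -0.1945 -0.3845]
shift [ 0.1229 -0.1907 -0.3727] turn [-0.0374 -0.003  -0.0626] t 4.2833
```

arm_command:
  rows:
    - [5,[0.06,-0.1,-0.1],[-0.018,0,-0.031]]
    - [5,[0.122,-0.194,-0.2],[-0.037,0,-0.062]]
    - [5,[0.122,-0.194,-0.3],[-0.037,0,-0.062]]
    - [5,[0.122,-0.194,-0.384],[-0.037,0,-0.062]]
    - [5,[0.122,-0.194,-0.384],[-0.037,0,-0.062]]
    - [5,[0.122,-0.194,-0.384],[-0.037,0,-0.062]]

```text
time: 4.78
tool_pos: [0.7069, -0.0139, 0.1595]
tool_rot: [-0.263, 0.029, 0.964, 0.008]
contact_force: [-0.2, -0.3, -5.2]
gripper_width: 0.225
grasp_force: 60.3
```

```bash
python3 - <<'E'
from strike import *
st(); f=grab('scene'); g=grab('top')
cv2.imwrite('pics/hover.png',cv2.resize(f['color'][190:330,220:420,::-1],None,fx=4,fy=4))
for f in(f,g):
    p=cloud(f).reshape(-1,3);c=f['color'].reshape(-1,3).astype(int); L=p-O-.092*Z; q=np.stack([L@-d,L@Y,L@n],1)
    k=(abs(q[:,0])<.04)&(abs(q[:,1])<.045)&(q[:,2]>.05)&(q[:,2]<.21)&(c.max(1)<70); print(k.sum(),q[k].min(0).round(3),q[k].max(0).round(3),np.percentile(q[k],[5,50,95],axis=0).round(3).tolist())
    k=(c[:,0]>c[:,2]+40)&(c[:,0]<2.4*c[:,1])&(q[:,0]<-.08)&(q[:,0]>-.22)&(abs(q[:,1])<.06)&(q[:,2]>.08)&(q[:,2]<.2); 
    if k.sum()>20:
        m=q[k]; cc=np.median(m,0); v=np.linalg.svd(m-m.mean(0))[2][0]; print('handle',k.sum(),cc,v,m.min(0),m.max(0))
E
```

```text
t 4.78 p [ 0.7069 -0.0139  0.1595] x [-0.86   0.051  0.507] y [0.059 0.998 0.001] z [-0.506  0.031 -0.862] F [-0.2 -0.3 -5.2] M [-0.07 -0.91  0.01] w 0.225 gf 60.3 q [-0.11  0.64  1.07 -0.03  1.96 -1.63]
646 [-0.023 -0.028  0.076] [0.024 0.013 0.189] [[-0.019, -0.026, 0.088], [-0.001, -0.019, 0.166], [0.019, 0.005, 0.186]]
handle 554 [-0.14065221 -0.00986209  0.15011122] [-0.99952337 -0.00860594  0.02964748] [-0.18724456 -0.01567462  0.11895209] [-0.08364362  0.00618258  0.15902886]Traceback (most recent call last):
  File "<stdin>", line 6, in <module>
    return umr_minimum(a, axis, None, out, keepdims, initial, where)
ValueError: zero-size array to reduction operation minimum which has no identity
```

View pics/hover.png

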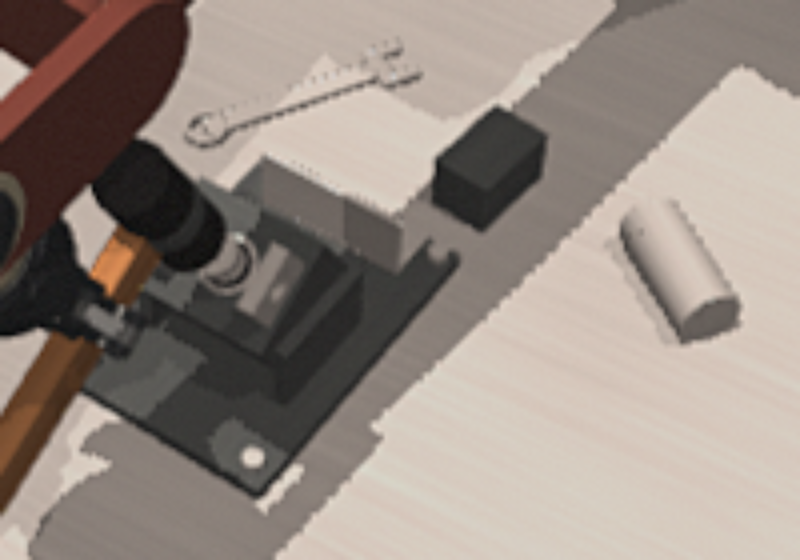

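The hover picture shows the mallet head, at about (160,205), lined up with the pin and square to its axis. The depth centring is within about 3 mm, so I give the first blow.

arm_command:
  rows:
    - [5,[-0.038,0.0025,-0.066],[0,0,0]]
    - [5,[-0.101,0.0065,-0.176],[0,0,0]]
    - [5,[-0.038,0.0025,-0.066],[0,0,0]]
    - [5,[-0.038,0.0025,-0.066],[0,0,0]]
    - [5,[-0.038,0.0025,-0.066],[0,0,0]]

```text
time: 5.3
tool_pos: [0.6991, -0.0141, 0.1477]
tool_rot: [-0.256, 0.029, 0.966, 0.007]
contact_force: [0.8, -0.4, -2.5]
gripper_width: 0.223
grasp_force: 60.7
```

```bash
cat >> strike.py <<'E'
def look(pic=None):
    st(); f=grab('scene'); p=cloud(f).reshape(-1,3);c=f['color'].reshape(-1,3).astype(int); L=p-O-.092*Z; q=np.stack([L@-d,L@Y,L@n],1)
    k=(abs(q[:,0])<.04)&(abs(q[:,1])<.045)&(q[:,2]>.045)&(q[:,2]<.21)&(c.max(1)<70); print('head',k.sum(),np.percentile(q[k],[1,50,99],axis=0).round(3).tolist())
    k=(c[:,0]>c[:,2]+40)&(c[:,0]<2.4*c[:,1])&(q[:,0]<-.08)&(q[:,0]>-.22)&(abs(q[:,1])<.06)&(q[:,2]>.03)&(q[:,2]<.2)
    m=q[k]; v=np.linalg.svd(m-m.mean(0))[2][0]; print('handle',k.sum(),np.median(m,0).round(4),v.round(3))
    k=(abs(q[:,0])<.02)&(abs(q[:,1]+.001)<.02)&(q[:,2]>.003)&(q[:,2]<.04)&(c.min(1)>110); print('pin',k.sum(),np.percentile(q[k],[5,50,95],axis=0).round(4).tolist() if k.any() else '')
    if pic: cv2.imwrite(pic,cv2.resize(f['color'][190:330,220:420,::-1],None,fx=4,fy=4))
E
python3 -c "
from strike import *
look()"
```

```text
t 5.3 p [ 0.6991 -0.0141  0.1477] x [-0.868  0.052  0.494] y [ 0.06   0.998 -0.001] z [-0.493  0.029 -0.869] F [ 0.8 -0.4 -2.5] M [-0.06 -0.97  0.02] w 0.223 gf 60.7 q [-0.12  0.62  1.11 -0.03  1.92 -1.63]
head 631 [[-0.021, -0.026, 0.066], [-0.0, -0.018, 0.153], [0.023, 0.012, 0.173]]
handle 539 [-0.1396 -0.0092  0.1364] [-0.999 -0.009  0.033]
pin 31 [[-0.0106, -0.0154, 0.0107], [0.0022, -0.0102, 0.0168], [0.0124, -0.0041, 0.0202]]
```

arm_command:
  rows:
    - [5,[-0.07,0.0045,-0.121],[0,0,0]]

```text
time: 5.43
tool_pos: [0.6908, -0.0147, 0.1262]
tool_rot: [-0.241, 0.03, 0.97, 0.006]
contact_force: [2.2, -0.8, -2.4]
gripper_width: 0.226
grasp_force: 60.8
```

arm_command:
  rows:
    - [5,[0.07,-0.0045,0.121],[0,0,0]]
    - [5,[0.07,-0.0045,0.121],[0,0,0]]
    - [5,[0.07,-0.0045,0.121],[0,0,0]]

```text
time: 5.68
tool_pos: [0.7007, -0.0148, 0.1487]
tool_rot: [-0.254, 0.029, 0.967, 0.007]
contact_force: [2.4, -0.8, -2.5]
gripper_width: 0.223
grasp_force: 60.4
```

```bash
python3 -c "
from strike import *
look('pics/blow2.png')"
```

```text
t 5.68 p [ 0.7007 -0.0148  0.1487] x [-0.869  0.053  0.492] y [ 0.06   0.998 -0.001] z [-0.491  0.029 -0.871] F [ 2.4 -0.8 -2.5] M [-0.09 -0.9   0.02] w 0.223 gf 60.4 q [-0.12  0.62  1.11 -0.03  1.92 -1.63]
head 641 [[-0.024, -0.026, 0.064], [-0.002, -0.017, 0.153], [0.023, 0.013, 0.172]]
handle 538 [-0.1405 -0.0082  0.1405] [-0.998 -0.009  0.069]
pin 36 [[-0.0098, -0.0142, 0.0069], [0.0027, -0.0093, 0.0156], [0.0146, -0.0036, 0.0187]]
```

View pics/blow2.png

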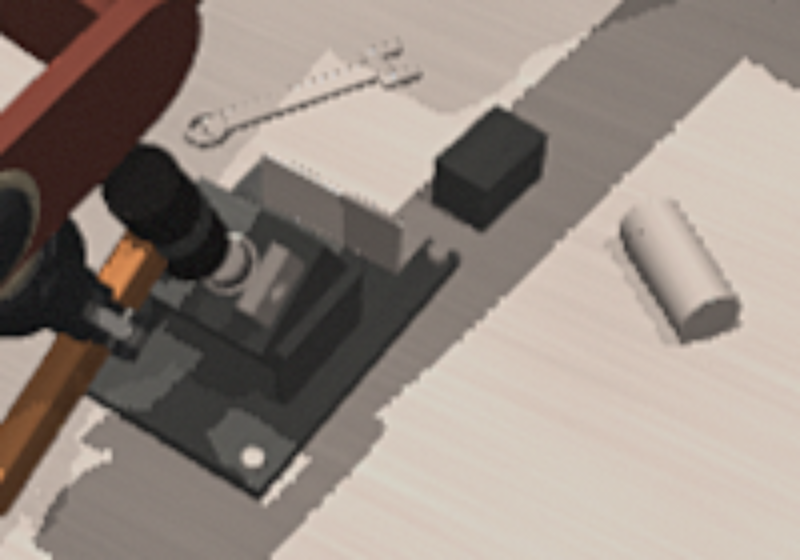

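The pin head is visible under the mallet face at about (235,262), and the handle has tilted about 2° more. I re-square it and strike with more follow-through.

arm_command:
  rows:
    - [5,[0.02,-0.0013,0.035],[0,0.04,0]]
    - [5,[0.02,-0.0013,0.035],[0,0.04,0]]
    - [5,[-0.04,0.0026,-0.069],[0,0.04,0]]
    - [5,[-0.08,0.005,-0.139],[0,0.04,0]]
    - [5,[-0.08,0.005,-0.139],[0,0.04,0]]

```text
time: 6.15
tool_pos: [0.6778, -0.0137, 0.1047]
tool_rot: [-0.283, 0.03, 0.959, 0.006]
contact_force: [-0.4, -0.2, -6.3]
gripper_width: 0.223
grasp_force: 60.3
```

arm_command:
  rows:
    - [5,[0.08,-0.005,0.139],[0,0,0]]
    - [5,[0.08,-0.005,0.139],[0,0,0]]
    - [5,[0.08,-0.005,0.139],[0,0,0]]
    - [5,[0.08,-0.005,0.139],[0,0,0]]

```text
time: 6.48
tool_pos: [0.7019, -0.0151, 0.1497]
tool_rot: [-0.283, 0.03, 0.959, 0.006]
contact_force: [-0.3, -0.5, -6.1]
gripper_width: 0.227
grasp_force: 60.4
```

```bash
python3 -c "
from strike import *
look()"
```

```text
t 6.48 p [ 0.7019 -0.0151  0.1497] x [-0.838  0.053  0.543] y [ 0.06   0.998 -0.005] z [-0.542  0.029 -0.84 ] F [-0.3 -0.5 -6.1] M [-0.04 -1.02 -0.07] w 0.227 gf 60.4 q [-0.11  0.66  1.06 -0.04  1.99 -1.63]
head 604 [[-0.024, -0.026, 0.071], [-0.003, -0.018, 0.153], [0.02, 0.008, 0.176]]
handle 528 [-0.1437 -0.0085  0.1396] [-1.    -0.002  0.026]
pin 51 [[-0.0101, -0.0124, 0.0069], [0.002, -0.0063, 0.0112], [0.0153, 0.0005, 0.0151]]
```

arm_command:
  rows:
    - [5,[0.011,0,0.04],[0,0,0]]
    - [5,[0.011,0,0.04],[0,0,0]]
    - [5,[-0.049,0.003,-0.064],[0,0,0]]
    - [5,[-0.107,0.007,-0.164],[0,0,0]]
    - [5,[-0.107,0.007,-0.164],[0,0,0]]

```text
time: 6.95
tool_pos: [0.6655, -0.0126, 0.0925]
tool_rot: [-0.287, 0.029, 0.957, 0.007]
contact_force: [-1.4, 0.6, -4.9]
gripper_width: 0.224
grasp_force: 62.6
```

arm_command:
  rows:
    - [5,[0.098,-0.007,0.169],[0,0,0]]
    - [5,[0.098,-0.007,0.169],[0,0,0]]
    - [5,[0.098,-0.007,0.169],[0,0,0]]
    - [5,[0.098,-0.007,0.169],[0,0,0]]

```text
time: 7.28
tool_pos: [0.6961, -0.0147, 0.1474]
tool_rot: [-0.287, 0.029, 0.957, 0.007]
contact_force: [-0.3, -0.2, -6.3]
gripper_width: 0.218
grasp_force: 63.0
```

```bash
python3 -c "
from strike import *
look()"
```

```text
t 7.28 p [ 0.6961 -0.0147  0.1474] x [-0.833  0.053  0.55 ] y [ 0.06   0.998 -0.004] z [-0.549  0.029 -0.835] F [-0.3 -0.2 -6.3] M [-0.03 -0.96  0.03] w 0.218 gf 63.0 q [-0.11  0.66  1.08 -0.04  1.99 -1.63]
head 590 [[-0.022, -0.026, 0.071], [-0.001, -0.018, 0.153], [0.022, 0.007, 0.178]]
handle 519 [-0.1409 -0.0082  0.1293] [-0.998 -0.01  -0.061]
pin 18 [[-0.0088, -0.0119, 0.0031], [-0.0003, -0.0052, 0.0037], [0.0134, 0.002, 0.0059]]
```

arm_command:
  rows:
    - [5,[0.017,-0.001,0.029],[0,-0.037,0]]
    - [5,[0.017,-0.001,0.029],[0,-0.037,0]]
    - [5,[-0.05,0.003,-0.087],[0,-0.037,0]]
    - [5,[-0.111,0.007,-0.193],[0,-0.037,0]]
    - [5,[-0.111,0.007,-0.193],[0,-0.037,0]]

```text
time: 7.75
tool_pos: [0.6626, -0.0127, 0.0849]
tool_rot: [-0.257, 0.029, 0.966, 0.007]
contact_force: [0.1, -1.2, -4.0]
gripper_width: 0.221
grasp_force: 70.4
```

arm_command:
  rows:
    - [5,[0.111,-0.007,0.193],[0,0,0]]
    - [5,[0.111,-0.007,0.193],[0,0,0]]
    - [5,[0.111,-0.007,0.193],[0,0,0]]
    - [5,[0.111,-0.007,0.193],[0,0,0]]

```text
time: 8.08
tool_pos: [0.6957, -0.0147, 0.1468]
tool_rot: [-0.26, 0.029, 0.965, 0.007]
contact_force: [-0.2, -0.4, -6.2]
gripper_width: 0.227
grasp_force: 70.7
```

```bash
python3 -c "
from strike import *
look('pics/blow5.png')"
```

```text
t 8.08 p [ 0.6957 -0.0147  0.1468] x [-0.863  0.053  0.502] y [ 0.06   0.998 -0.001] z [-0.501  0.03  -0.865] F [-0.2 -0.4 -6.2] M [-0.02 -0.87 -0.07] w 0.227 gf 70.7 q [-0.12  0.62  1.12 -0.03  1.93 -1.63]
head 626 [[-0.029, -0.026, 0.081], [-0.004, -0.018, 0.163], [0.024, 0.009, 0.188]]
handle 552 [-0.1394 -0.008   0.1231] [-0.986 -0.01  -0.165]
pin 20 [[-0.0103, -0.0107, 0.0031], [-0.0013, -0.0047, 0.0038], [0.0114, 0.0081, 0.0051]]
```

View pics/blow5.png

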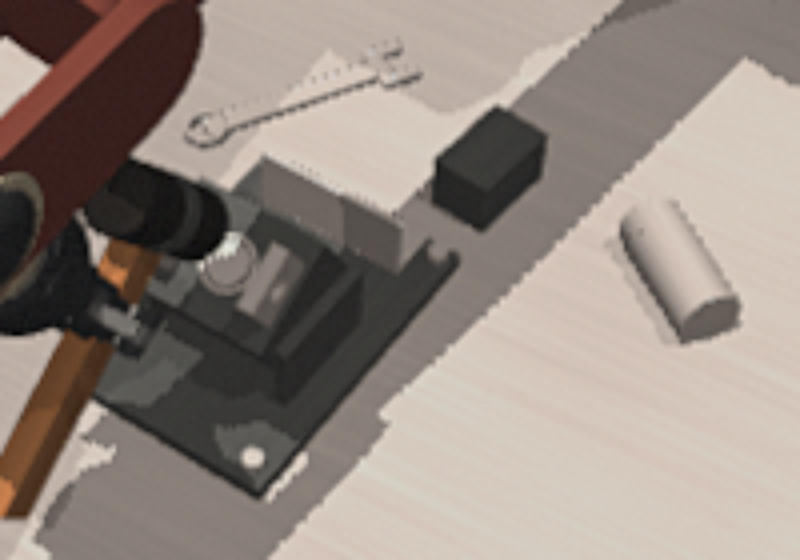

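The pin head at about (230,262) now sits flush. I check its height against the face around it.

```bash
python3 - <<'E'
from strike import *
f=dict(np.load('scene.npz')); p=cloud(f).reshape(-1,3);c=f['color'].reshape(-1,3).astype(int); L=p-O-.092*Z; q=np.stack([L@-d,L@Y,L@n],1)
r=np.hypot(q[:,0]-.000,q[:,1]+.0015)
for lab,k in(('pin',(r<.012)&(c.min(1)>90)),('face',(r>.019)&(abs(q[:,1])<.026)&(abs(q[:,0])<.03))):
    k&=(abs(q[:,2])<.012); print(lab,k.sum(),np.percentile(q[k][:,2],[10,50,90]).round(4))
    A=np.c_[q[k][:,:2],np.ones(k.sum())]; print(np.linalg.lstsq(A,q[k][:,2],rcond=None)[0].round(4))
E
```

```text
pin 70 [-0.0017  0.0008  0.0038]
[-0.0249 -0.0261  0.0009]
face 191 [-0.0053 -0.0019  0.0019]
[ 0.019  -0.0042 -0.0017]
```

The pin stands 2.6 mm above the face, where home is 3 mm, so it is effectively home. I re-square the slipped mallet and give one confirming blow.

arm_command:
  rows:
    - [5,[0.02,-0.001,0.035],[0,-0.06,0]]
    - [5,[0.02,-0.001,0.035],[0,-0.105,0]]
    - [5,[0.02,-0.001,0.035],[0,-0.105,0]]
    - [5,[-0.05,0.003,-0.087],[0,-0.105,0]]
    - [5,[-0.108,0.007,-0.183],[0,-0.105,0]]
    - [5,[-0.108,0.007,-0.183],[0,-0.105,0]]

```text
time: 8.63
tool_pos: [0.6615, -0.0124, 0.0864]
tool_rot: [-0.18, 0.029, 0.983, 0.01]
contact_force: [0.8, 0.1, -3.7]
gripper_width: 0.227
grasp_force: 72.3
```

arm_command:
  rows:
    - [5,[0.111,-0.007,0.193],[0,0,0]]
    - [5,[0.111,-0.007,0.193],[0,0,0]]
    - [5,[0.111,-0.007,0.193],[0,0,0]]
    - [5,[0.111,-0.007,0.193],[0,0,0]]

```text
time: 8.97
tool_pos: [0.696, -0.0146, 0.1489]
tool_rot: [-0.181, 0.029, 0.983, 0.01]
contact_force: [-0.9, -0.2, -5.3]
gripper_width: 0.227
grasp_force: 72.6
```

```bash
cat >> strike.py <<'E'
def pinh():
    f=dict(np.load('scene.npz')); p=cloud(f).reshape(-1,3);c=f['color'].reshape(-1,3).astype(int); L=p-O-.092*Z; q=np.stack([L@-d,L@Y,L@n],1)
    r=np.hypot(q[:,0]-.000,q[:,1]+.0015)
    for lab,k in(('pin',(r<.012)&(c.min(1)>90)),('face',(r>.019)&(abs(q[:,1])<.026)&(abs(q[:,0])<.03))):
        k&=(abs(q[:,2])<.012); print(lab,k.sum(),np.percentile(q[k][:,2],[10,50,90]).round(4))
E
python3 -c "
from strike import *
look(); pinh()"
```

```text
t 8.97 p [ 0.696  -0.0146  0.1489] x [-0.933  0.053  0.356] y [0.06  0.998 0.009] z [-0.355  0.03  -0.934] F [-0.9 -0.2 -5.3] M [-0.09 -0.69  0.05] w 0.227 gf 72.6 q [-0.12  0.51  1.24 -0.01  1.76 -1.64]
head 597 [[-0.025, -0.025, 0.08], [-0.001, -0.018, 0.16], [0.022, 0.015, 0.189]]
handle 570 [-0.1374 -0.008   0.1307] [-0.992 -0.02  -0.128]
pin 10 [[-0.0091, -0.0091, 0.0031], [0.0017, -0.0039, 0.0035], [0.0081, 0.0054, 0.0052]]
pin 68 [-0.0017  0.0012  0.0032]
face 181 [-0.005  -0.0019  0.0013]
```

The mallet slipped against a solid stop again and the pin height did not change, so the pin is home. Now I carry the mallet back and put it down upright.

arm_command:
  rows:
    - [5,[0,0,0.13],[0,-0.03,0]]
    - [5,[0,0.05,0.25],[0,-0.07,0]]
    - [5,[-0.05,0.15,0.3],[0,-0.13,0]]
    - [5,[-0.1,0.27,0.3],[0,-0.19,0]]
    - [5,[-0.15,0.39,0.3],[0,-0.25,0]]
    - [5,[-0.2,0.51,0.3],[0,-0.31,0]]
    - [5,[-0.25,0.63,0.3],[0,-0.36,0]]
    - [5,[-0.3,0.75,0.3],[0,-0.415,0]]
    - [5,[-0.35,0.87,0.3],[0,-0.415,0]]
    - [5,[-0.35,1,0.2],[0,-0.415,0]]
    - [5,[-0.35,1,0.1],[0,-0.415,0]]
    - [5,[-0.35,1,0.0],[0,-0.415,0]]

```text
time: 10.02
tool_pos: [0.5868, 0.2871, 0.1442]
tool_rot: [0.14, 0.022, 0.99, 0.018]
contact_force: [-0.2, -0.5, -6.8]
gripper_width: 0.231
grasp_force: 72.2
```

```bash
python3 - <<'E'
from strike import *
st(); f=grab('scene'); p=cloud(f); c=f['color'].astype(int)
cv2.imwrite('pics/place.png',cv2.resize(f['color'][200:400,320:500,::-1],None,fx=3,fy=3))
p=p.reshape(-1,3);c=c.reshape(-1,3)
k=(c[:,0]>c[:,2]+40)&(c[:,0]<2.4*c[:,1])&(p[:,2]>.05)&(p[:,0]>.6)&(p[:,0]<.8)&(p[:,1]>.2)&(p[:,1]<.4); q=p[k]; v=np.linalg.svd(q-q.mean(0))[2][0]; print(k.sum(),np.median(q,0),v)
k=(c.max(1)<60)&(p[:,2]>.02)&(p[:,2]<.25)&(p[:,0]<.54)&(p[:,0]>.45)&(p[:,1]>.2)&(p[:,1]<.36); print(k.sum(),np.percentile(p[k],[2,50,98],axis=0).round(3))
E
```

```text
t 10.02 p [0.5868 0.2871 0.1442] x [-0.96   0.048 -0.277] y [0.038 0.998 0.041] z [ 0.279  0.029 -0.96 ] F [-0.2 -0.5 -6.8] M [-0.06  0.12  0.03] w 0.231 gf 72.2 q [ 0.37  0.03  1.81 -0.09  1.03 -1.12]
536 [0.66459079 0.28611664 0.18215539] [ 0.99768927 -0.04062778 -0.05445644]
78 [[0.519 0.272 0.114]
 [0.53  0.309 0.162]
 [0.538 0.313 0.183]]
```

View pics/place.png

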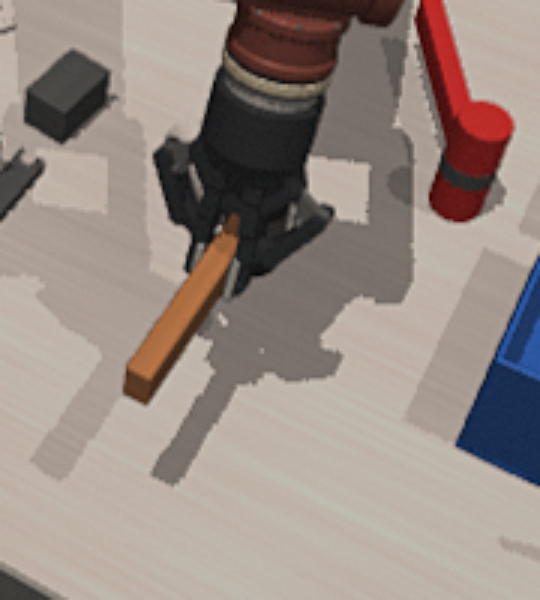

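The picture shows the mallet held with its handle nearly level, the end at about (135,395). It needs about 3° more correction before I lower it.

arm_command:
  rows:
    - [5,[0,0,-0.1],[0,-0.035,0]]
    - [5,[0,0,-0.2],[0,-0.035,0]]
    - [5,[0,0,-0.28],[0,-0.035,0]]
    - [5,[0,0,-0.31],[0,-0.035,0]]
    - [5,[0,0,-0.325],[0,-0.035,0]]
    - [5,[0,0,-0.34],[0,-0.035,0]]
    - [5,[0,0,-0.34],[0,-0.035,0]]
    - [5,[0,0,-0.34],[0,-0.035,0]]

```text
time: 10.73
tool_pos: [0.5921, 0.2857, 0.0489]
tool_rot: [0.172, 0.023, 0.985, 0.02]
contact_force: [-0.0, 0.2, -5.2]
gripper_width: 0.221
grasp_force: 72.2
```

arm_command:
  rows:
    - [5,[0,0,-0.01],[0,0,0]]
    - [5,[0,0,-0.01],[0,0,0]]
    - [5,[0,0,-0.01],[0,0,0]]

```text
time: 10.98
tool_pos: [0.5914, 0.2855, 0.0448]
tool_rot: [0.171, 0.023, 0.985, 0.019]
contact_force: [-0.6, -0.1, -5.3]
gripper_width: 0.229
grasp_force: 72.3
```

arm_command:
  rows:
    - [5,[0,0,-0.007],[0,0,0]]
    - [5,[0,0,-0.014],[0,0,0]]
    - [5,[0,0,-0.014],[0,0,0]]
    - [5,[0,0,-0.014],[0,0,0]]

```text
time: 11.32
tool_pos: [0.592, 0.2858, 0.0415]
tool_rot: [0.172, 0.023, 0.985, 0.02]
contact_force: [0.2, -0.6, 3.1]
gripper_width: 0.225
grasp_force: 73.5
```

```bash
python3 - <<'E'
from strike import *
st(); f=grab('scene'); p=cloud(f); c=f['color'].astype(int)
p=p.reshape(-1,3);c=c.reshape(-1,3)
k=(c[:,0]>c[:,2]+40)&(c[:,0]<2.4*c[:,1])&(p[:,2]>.03)&(p[:,0]>.62)&(p[:,0]<.8)&(p[:,1]>.2)&(p[:,1]<.4); q=p[k]; v=np.linalg.svd(q-q.mean(0))[2][0]; print(k.sum(),np.median(q,0),v,np.percentile(q[:,2],95))
E
```

```text
t 11.32 p [0.592  0.2858 0.0415] x [-0.94   0.053 -0.338] y [0.039 0.998 0.046] z [ 0.339  0.03  -0.94 ] F [ 0.2 -0.6  3.1] M [-0.21  0.57  0.08] w 0.225 gf 73.5 q [ 0.38  0.14  1.89 -0.14  0.78 -1.06]
407 [0.67589107 0.28394763 0.08355526] [ 0.99866326 -0.04044108 -0.03219013] 0.08901642762181715
```

arm_command:
  rows:
    - [5,[0,0,-0.008],[0,0,0]]
    - [5,[0,0,-0.008],[0,0,0]]
    - [5,[0,0,-0.008],[0,0,0]]

```text
time: 11.62
tool_pos: [0.5931, 0.2859, 0.0401]
tool_rot: [0.173, 0.023, 0.984, 0.02]
contact_force: [0.3, -0.9, 7.1]
gripper_width: 0.228
grasp_force: 73.9
```

```bash
python3 - <<'E'
from strike import *
st(); f=grab('scene'); p=cloud(f); c=f['color'].astype(int)
p=p.reshape(-1,3);c=c.reshape(-1,3)
k=(c[:,0]>150)&(c[:,0]>c[:,2]+60)&(c[:,0]<2.4*c[:,1])&(p[:,2]>.03)&(p[:,0]>.62)&(p[:,0]<.8)&(p[:,1]>.2)&(p[:,1]<.4); q=p[k]
for a in(.63,.65,.67,.69,.71): m=q[abs(q[:,0]-a)<.01]; print(a,len(m),m.mean(0) if len(m) else '',m[:,2].max() if len(m) else '')
E
```

```text
t 11.62 p [0.5931 0.2859 0.0401] x [-0.939  0.052 -0.34 ] y [0.039 0.998 0.047] z [ 0.342  0.031 -0.939] F [ 0.3 -0.9  7.1] M [-0.32  0.42  0.04] w 0.228 gf 73.9 q [ 0.38  0.14  1.89 -0.14  0.78 -1.06]
0.63 58 [0.62994595 0.28494019 0.07925796] 0.08508256563138664
0.65 56 [0.64995833 0.28457946 0.0806343 ] 0.08545431929573354
0.67 60 [0.66988549 0.28379227 0.08222493] 0.08782972622591884
0.69 63 [0.69033588 0.28287928 0.08394041] 0.08741637864482409
0.71 36 [0.70608825 0.28200517 0.08431235] 0.0882406614483982
```

arm_command:
  rows:
    - [5,[0,0,0],[0,0.044,0]]
    - [5,[0,0,0],[0,0.044,0]]
    - [5,[0,0,-0.007],[0,0.044,0]]
    - [5,[0,0,-0.007],[0,0.044,0]]
    - [30,[0,0,-0.007],[0,0.044,0]]
    - [40,[0,0,-0.007],[0,0.044,0]]
    - [60,[0,0,-0.007],[0,0.044,0]]
    - [85,[0,0,-0.007],[0,0.044,0]]
    - [85,[0,0,-0.007],[0,0.044,0]]
    - [85,[0,0,-0.007],[0,0.044,0]]

```text
time: 12.5
tool_pos: [0.5909, 0.2855, 0.0355]
tool_rot: [0.137, 0.024, 0.99, 0.018]
contact_force: [-0.0, -0.6, 0.6]
gripper_width: 0.987
grasp_force: 0.0
```

```bash
python3 - <<'E'
from strike import *
st(); f=grab('scene'); p=cloud(f); c=f['color'].astype(int)
p=p.reshape(-1,3);c=c.reshape(-1,3)
k=(c[:,0]>150)&(c[:,0]>c[:,2]+60)&(c[:,0]<2.4*c[:,1])&(p[:,2]>.03)&(p[:,0]>.62)&(p[:,0]<.8)&(p[:,1]>.2)&(p[:,1]<.4); q=p[k]
for a in(.63,.67,.71): m=q[abs(q[:,0]-a)<.01]; print(a,len(m),m.mean(0) if len(m) else '')
E
```

```text
t 12.5 p [0.5909 0.2855 0.0355] x [-0.961  0.052 -0.27 ] y [0.042 0.998 0.043] z [ 0.272  0.03  -0.962] F [-0.  -0.6  0.6] M [ 0.01  0.15 -0.01] w 0.987 gf 0.0 q [ 0.37  0.17  1.85 -0.09  0.85 -1.1 ]
0.63 59 [0.62967165 0.28724467 0.06992552]
0.67 61 [0.66979794 0.28571407 0.06961743]
0.71 46 [0.70632875 0.28423117 0.06903178]
```

The mallet stands flat on the table and is released (handle top level at 0.07). I lift clear and straighten the tool.

arm_command:
  rows:
    - [85,[0.02,0,0.1],[0,0,0]]
    - [85,[0.02,0,0.22],[0,0,0]]
    - [85,[0.02,0,0.35],[0,0.07,0]]
    - [85,[0.02,0,0.48],[0.01,0.14,0]]
    - [85,[0.02,0,0.55],[0.02,0.175,0]]
    - [85,[0.02,0,0.55],[0.02,0.175,0]]
    - [85,[0.02,0,0.55],[0.02,0.175,0]]

```text
time: 13.13
tool_pos: [0.5988, 0.2854, 0.2027]
tool_rot: [0.002, 0.029, 0.999, 0.031]
contact_force: [-0.4, -0.0, -0.9]
gripper_width: 0.997
grasp_force: 0.0
```

```bash
python3 - <<'E'
from strike import *
st(); a=np.radians(-76.9); delta([.4703,-.3336,.1],[0,0,-1],[np.cos(a),np.sin(a),0])
s,p,R=now(); y=R.as_matrix()[:,1]; print(np.degrees(np.arctan2(y[1],y[0]))); look(); pinh()
f=dict(np.load('scene.npz')); p=cloud(f);c=f['color'].astype(int)
# rod refined from current views
import m
E
```

```text
t 13.13 p [0.5988 0.2854 0.2027] x [-0.998  0.058 -0.002] y [0.057 0.996 0.062] z [ 0.005  0.062 -0.998] F [-0.4 -0.  -0.9] M [-0.06  0.02 -0.02] w 0.997 gf 0.0 q [ 0.31  0.14  1.57  0.06  1.41 -1.21]
shift [-0.4284 -2.0633 -0.3424] turn [-0.0397 -0.0024  0.1822] t 13.1333
86.70122174985232
t 13.13 p [0.5988 0.2854 0.2027] x [-0.998  0.058 -0.002] y [0.057 0.996 0.062] z [ 0.005  0.062 -0.998] F [-0.4 -0.  -0.9] M [-0.06  0.02 -0.02] w 0.997 gf 0.0 q [ 0.31  0.14  1.57  0.06  1.41 -1.21]Traceback (most recent call last):
  File "<stdin>", line 3, in <module>
  File "strike.py", line 8, in look
    k=(abs(q[:,0])<.04)&(abs(q[:,1])<.045)&(q[:,2]>.045)&(q[:,2]<.21)&(c.max(1)<70); print('head',k.sum(),np.percentile(q[k],[1,50,99],axis=0).round(3).tolist())
                                                                                                          ~~~~~~~~~~~~~^^^^^^^^^^^^^^^^^^^^^^^
    return _quantile_unchecked(
        a, q, axis, out, overwrite_input, method, keepdims, weights)
    return _ureduce(a,
                    func=_quantile_ureduce_func,
    ...<5 lines>...
                    overwrite_input=overwrite_input,
                    method=method)
    r = func(a, **kwargs)
    result = _quantile(arr,
                       quantiles=q,
    ...<2 lines>...
                       out=out,
                       weights=wgt)
    slices_having_nans = np.isnan(arr[-1, ...])
                                  ~~~^^^^^^^^^
IndexError: index -1 is out of bounds for axis 0 with size 0
```

arm_command:
  rows:
    - [85,[-0.43,-1,0.05],[-0.04,-0.002,0]]
    - [85,[-0.43,-1,0.05],[-0.04,-0.002,0]]
    - [85,[-0.43,-1,0.05],[-0.04,-0.002,0]]
    - [85,[-0.43,-1,0.05],[-0.04,-0.002,0]]
    - [85,[-0.43,-1,0.05],[-0.04,-0.002,0]]
    - [85,[-0.43,-1,0.05],[-0.04,-0.002,0]]
    - [85,[-0.43,-1,0.05],[-0.04,-0.002,0]]
    - [85,[-0.43,-1,0.05],[-0.04,-0.002,0]]

```text
time: 13.85
tool_pos: [0.4649, -0.0157, 0.2123]
tool_rot: [-0.0, 0.028, 1.0, -0.001]
contact_force: [0.4, -0.7, 0.2]
gripper_width: 0.996
grasp_force: 0.0
```

arm_command:
  rows:
    - [85,[0,-0.13,0],[0,0,-0.07]]
    - [85,[0,-0.26,0],[0,0,-0.14]]
    - [85,[0,-0.4,0],[0,0,-0.21]]
    - [85,[0,-0.53,0],[0,0,-0.28]]
    - [85,[0,-0.66,0],[0,0,-0.35]]
    - [85,[0,-0.8,0],[0,0,-0.42]]
    - [85,[0,-0.93,0],[0,0,-0.5]]
    - [85,[0,-1,0],[0,0,-0.58]]
    - [85,[0,-1,0],[0,0,-0.66]]
    - [85,[0,-1,0],[0,0,-0.74]]
    - [85,[0,-1,0],[0,0,-0.82]]
    - [85,[0,-1,0],[0,0,-0.9]]

```text
time: 14.85
tool_pos: [0.4666, -0.3133, 0.212]
tool_rot: [-0.002, 0.672, 0.741, -0.002]
contact_force: [0.2, 0.1, 0.4]
gripper_width: 0.994
grasp_force: 0.0
```

arm_command:
  rows:
    - [85,[0,0,0],[0,0,-0.08]]
    - [85,[0,0,0],[0,0,-0.16]]
    - [85,[0,0,0],[0,0,-0.24]]
    - [85,[0,0,0],[0,0,-0.32]]
    - [85,[0,0,0],[0,0,-0.4]]
    - [85,[0,0,0],[0,0,-0.48]]
    - [85,[0,0,0],[0,0,-0.56]]
    - [85,[0,0,0],[0,0,-0.64]]
    - [85,[0,0,0],[0,0,-0.72]]
    - [85,[0,0,0],[0,0,-0.8]]
    - [85,[0,0,0],[0,0,-0.86]]
    - [85,[0,0,0],[0,0,-0.86]]

```text
time: 15.85
tool_pos: [0.4668, -0.313, 0.2123]
tool_rot: [-0.002, 0.987, 0.161, -0.004]
contact_force: [-0.4, -0.8, 0.3]
gripper_width: 0.995
grasp_force: 0.0
```

```bash
python3 - <<'E'
from strike import *
st(); a=np.radians(-76.9); delta([.4703,-.3336,.1],[0,0,-1],[np.cos(a),np.sin(a),0])
f=grab('scene');pinh(); g=grab('top')
for F in(f,g):
    p=cloud(F).reshape(-1,3); L=p-O-.092*Z; q=np.stack([L@-d,L@Y,L@n],1)
    for s in(1,-1):
        k=(abs(q[:,0])<.03)&(q[:,1]*s<.05)&(q[:,1]*s>.027)&(q[:,2]>.029)&(q[:,2]<.04); e=q[k]; print(s,k.sum(),np.percentile(e,[3,50,97],axis=0).round(4).tolist())
A=cv2.resize(f['color'][225:315,225:340],None,fx=4,fy=4,interpolation=2);B=cv2.resize(g['color'][150:240,245:330],None,fx=4,fy=4,interpolation=2)
cv2.imwrite('pics/jig2.png',np.hstack([A,B])[:,:,::-1])
E
```

```text
t 15.85 p [ 0.4668 -0.313   0.2123] x [ 0.948  0.318 -0.006] y [ 0.318 -0.948 -0.006] z [-0.008  0.003 -1.   ] F [-0.4 -0.8  0.3] M [ 0.06  0.04 -0.  ] w 0.995 gf 0.0 q [-0.72 -0.08  1.78 -0.    1.45  0.53]
shift [ 0.0117 -0.0685 -0.3743] turn [-0.0023 -0.0048 -0.0603] t 15.85
pin 72 [-0.0016  0.0012  0.0035]
face 251 [-0.005  -0.0021  0.0014]
1 84 [[-0.0191, 0.0299, 0.0292], [0.0006, 0.0371, 0.032], [0.0213, 0.0438, 0.0377]]
-1 90 [[-0.0192, -0.0454, 0.0293], [0.0018, -0.0389, 0.0318], [0.0218, -0.0326, 0.037]]
1 48 [[-0.019, 0.0334, 0.0303], [0.0052, 0.0393, 0.0346], [0.0241, 0.045, 0.0372]]
-1 51 [[-0.0207, -0.0427, 0.0309], [0.0021, -0.0368, 0.0344], [0.0237, -0.0308, 0.0374]]
```

arm_command:
  rows:
    - [85,[0.012,-0.068,-0.05],[-0.002,-0.005,-0.06]]
    - [85,[0.012,-0.068,-0.15],[-0.002,-0.005,-0.06]]
    - [85,[0.012,-0.068,-0.28],[-0.002,-0.005,-0.06]]
    - [85,[0.012,-0.068,-0.4],[-0.002,-0.005,-0.06]]
    - [85,[0.012,-0.068,-0.5],[-0.002,-0.005,-0.06]]
    - [85,[0.012,-0.068,-0.5],[-0.002,-0.005,-0.06]]
    - [85,[0.012,-0.068,-0.5],[-0.002,-0.005,-0.06]]

```text
time: 16.53
tool_pos: [0.47, -0.3334, 0.063]
tool_rot: [-0.001, 0.993, 0.116, -0.0]
contact_force: [0.5, -0.3, 0.3]
gripper_width: 0.999
grasp_force: 0.0
```

```bash
python3 - <<'E'
from strike import *
st(); a=np.radians(-76.9); delta([.4703,-.3336,.004],[0,0,-1],[np.cos(a),np.sin(a),0])
f=grab('scene')
cv2.imwrite('pics/rod1.png',cv2.resize(f['color'][170:270,130:260,::-1],None,fx=5,fy=5))
E
```

```text
t 16.53 p [ 0.47   -0.3334  0.063 ] x [ 0.973  0.229 -0.   ] y [ 0.229 -0.973 -0.001] z [-0.001  0.001 -1.   ] F [ 0.5 -0.3  0.3] M [ 0.02 -0.03  0.06] w 0.999 gf 0.0 q [-0.75  0.1   1.86  0.    1.18  0.59]
shift [ 0.001  -0.0006 -0.1965] turn [-0.0006 -0.0003 -0.0018] t 16.5333
```

View pics/rod1.png

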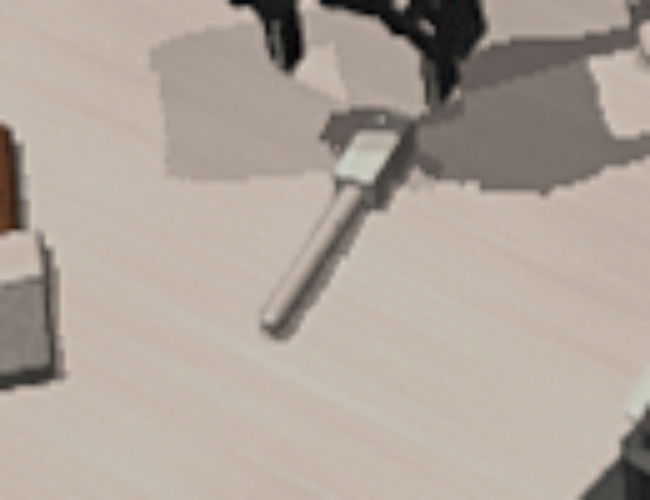

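The fingers straddle the rod handle at about (365,155), and the tip is at (270,325). I descend, grip and lift.

arm_command:
  rows:
    - [85,[0.001,0,-0.1],[0,0,0]]
    - [85,[0.001,0,-0.16],[0,0,0]]
    - [85,[0.001,0,-0.193],[0,0,0]]
    - [85,[0.001,0,-0.193],[0,0,0]]
    - [5,[0.001,0,-0.193],[0,0,0]]
    - [5,[0.001,0,-0.193],[0,0,0]]
    - [5,[0.001,0,-0.193],[0,0,0]]
    - [5,[0.001,0,-0.193],[0,0,0]]
    - [5,[0.001,0,-0.193],[0,0,0]]
    - [5,[0.001,0,-0.193],[0,0,0]]
    - [5,[0.001,0,-0.193],[0,0,0]]
    - [5,[0.001,0,-0.193],[0,0,0]]

```text
time: 17.58
tool_pos: [0.4727, -0.3357, 0.0088]
tool_rot: [0.002, 0.993, 0.115, 0.002]
contact_force: [-0.4, 0.6, 7.1]
gripper_width: 0.295
grasp_force: 60.4
```

```bash
python3 -c "
from strike import *
st()"
```

```text
t 17.58 p [ 0.4727 -0.3357  0.0088] x [0.974 0.228 0.004] y [ 0.228 -0.974  0.005] z [ 0.005 -0.004 -1.   ] F [-0.4  0.6  7.1] M [0.1  0.09 0.01] w 0.295 gf 60.4 q [-0.75  0.18  1.87  0.    1.08  0.59]
```

arm_command:
  rows:
    - [5,[0,0,0.1],[0,0,0]]
    - [5,[0,0,0.2],[0,0,0]]
    - [5,[0,0,0.3],[0,0,0.07]]
    - [5,[0.05,0.05,0.4],[0,0,0.14]]
    - [5,[0.1,0.1,0.515],[0,0,0.21]]
    - [5,[0.15,0.15,0.515],[0,0,0.28]]
    - [5,[0.2,0.2,0.515],[0,0,0.35]]
    - [5,[0.25,0.25,0.515],[0,0,0.42]]
    - [5,[0.3,0.3,0.515],[0,0,0.49]]
    - [5,[0.34,0.34,0.515],[0,0,0.56]]
    - [5,[0.368,0.394,0.515],[0,0,0.63]]
    - [5,[0.368,0.394,0.515],[0,0,0.7]]

```text
time: 18.58
tool_pos: [0.5829, -0.2138, 0.1607]
tool_rot: [-0.001, 0.784, 0.62, 0.002]
contact_force: [-0.3, 0.2, -2.2]
gripper_width: 0.285
grasp_force: 59.7
```

arm_command:
  rows:
    - [5,[0,0,0],[0,0,0.07]]
    - [5,[0,0,0],[0,0,0.113]]
    - [5,[0,0,0],[0,0,0.113]]
    - [5,[0,0,0],[0,0,0.113]]

```text
time: 18.92
tool_pos: [0.5817, -0.2165, 0.161]
tool_rot: [-0.0, 0.73, 0.684, 0.002]
contact_force: [-0.3, -0.6, -2.0]
gripper_width: 0.288
grasp_force: 59.7
```

```bash
cat > rodm.py <<'E'
from strike import *
def rod(show=None):
    st()
    for nm in('scene','top'):
        f=grab(nm); p=cloud(f).reshape(-1,3); c=f['color'].reshape(-1,3).astype(int); s,tp,R=now(); L=p-(O-.0085*X+.1067*Z)
        q=np.stack([L@X,L@Y,L@Z],1); t=(tp-(O-.0085*X+.1067*Z)); ty=t@Y; tz=t@Z; tx=t@X
        k=(abs(q[:,0]-tx)<.025)&(q[:,1]<ty-.034)&(q[:,1]>ty-.15)&(abs(q[:,2]-tz)<.02)&(q[:,1]>.046)
        m=q[k]; 
        if k.sum()<10: print(nm,k.sum()); continue
        print(nm,k.sum(),'tipY',np.percentile(m[:,1],1).round(4),'med',np.median(m,0).round(4),'fit x,z vs y',np.polyfit(m[:,1],m[:,0],1).round(4),np.polyfit(m[:,1],m[:,2],1).round(4),'xr',np.percentile(m[:,0],[3,97]).round(4),'zmax',np.percentile(m[:,2],97).round(4))
    print('tcp jig rel hole',tx.round(4),ty.round(4),tz.round(4))
    if show:
        f=dict(np.load('scene.npz')); cv2.imwrite(show,cv2.resize(f['color'][190:320,180:340,::-1],None,fx=4.5,fy=4.5))
E
python3 -c "
from rodm import *
delta([.581,-.2153,.1025],[0,0,-1],-X)
rod('pics/rod2.png')"
```

```text
shift [-0.0025  0.0041 -0.1949] turn [-0.0021  0.0014  0.0006] t 18.9167
t 18.92 p [ 0.5817 -0.2165  0.161 ] x [0.065 0.998 0.003] y [ 0.998 -0.065  0.002] z [ 0.002  0.003 -1.   ] F [-0.3 -0.6 -2. ] M [-0.05  0.01  0.02] w 0.288 gf 59.7 q [-0.48  0.09  1.69  0.    1.36 -0.41]
scene 220 tipY 0.0703 med [-0.0014  0.1186  0.0622] fit x,z vs y [-0.0019 -0.0006] [0.0122 0.0601] xr [-0.0063  0.0064] zmax 0.0672
top 95 tipY 0.073 med [0.0008 0.0985 0.0638] fit x,z vs y [-0.0046  0.0011] [0.0295 0.0608] xr [-0.0064  0.006 ] zmax 0.0679
tcp jig rel hole 0.0005 0.2084 0.0547
```

View pics/rod2.png

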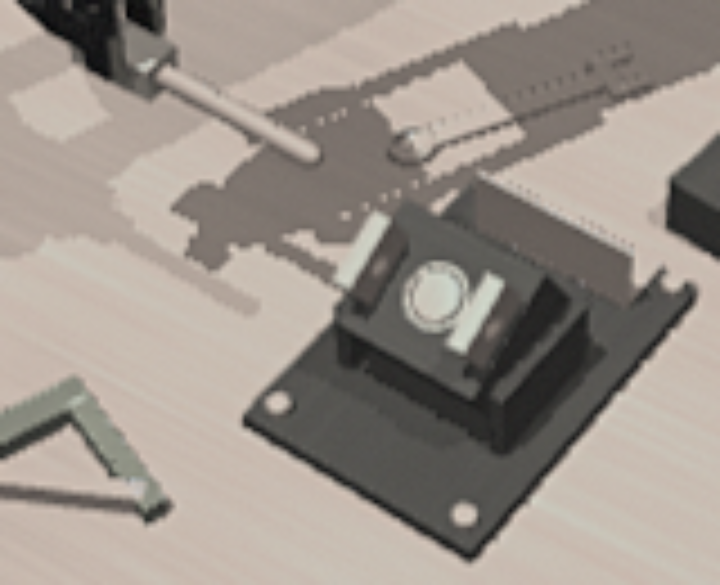

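The rod is level with its tip at about (315,155), and the pin head is seated at (437,295). I align at hole height and advance to the first ear.

arm_command:
  rows:
    - [5,[-0.005,0,-0.1],[0,0,0]]
    - [5,[-0.005,0,-0.198],[0,0,0]]
    - [5,[-0.005,0,-0.198],[0,0,0]]
    - [5,[-0.002,0.04,-0.198],[0,0,0]]
    - [5,[0,0.07,-0.198],[0,0,0]]
    - [5,[0,0.07,-0.198],[0,0,0]]
    - [5,[0,0.07,-0.198],[0,0,0]]

```text
time: 19.6
tool_pos: [0.5837, -0.1955, 0.105]
tool_rot: [0.002, 0.729, 0.685, 0.003]
contact_force: [0.6, 0.5, -1.2]
gripper_width: 0.289
grasp_force: 59.6
```

```bash
python3 - <<'E'
from rodm import *
rod()
A=np.load('scene.npz')['color'][190:290,215:315];B=np.load('top.npz')['color'][140:240,240:340]
cv2.imwrite('pics/rod3.png',np.hstack([cv2.resize(i,None,fx=4,fy=4,interpolation=2) for i in(A,B)])[:,:,::-1])
E
```

```text
t 19.6 p [ 0.5837 -0.1955  0.105 ] x [0.062 0.998 0.001] y [ 0.998 -0.062  0.007] z [ 0.007  0.001 -1.   ] F [ 0.6  0.5 -1.2] M [-0.06  0.02 -0.05] w 0.289 gf 59.6 q [-0.45  0.13  1.74  0.    1.26 -0.38]
scene 210 tipY 0.0511 med [-0.0016  0.1006  0.006 ] fit x,z vs y [-0.0003 -0.001 ] [0.0036 0.0051] xr [-0.0065  0.0068] zmax 0.0102
top 88 tipY 0.0482 med [0.0017 0.0778 0.0075] fit x,z vs y [-0.1133  0.0106] [ 0.1752 -0.0076] xr [-0.0051  0.0178] zmax 0.0122
tcp jig rel hole 0.0005 0.1876 -0.0023
```

View pics/rod3.png

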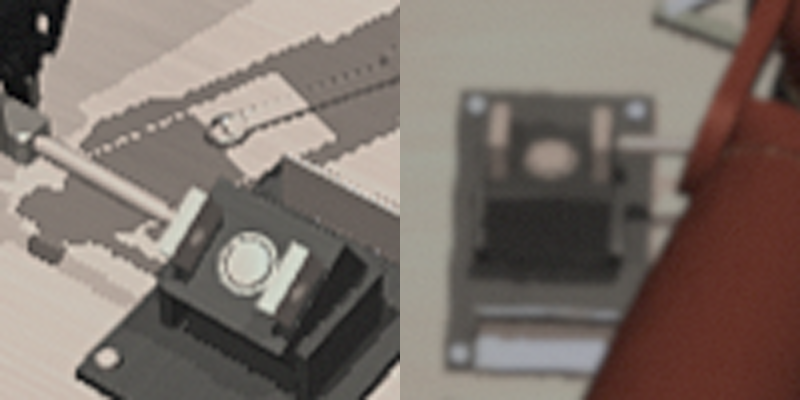

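The picture shows the tip at about (185,215) in the scene half, just short of the near ear. The depth data says it is about 3 mm high and 1.7 mm off in x, so I correct both and then advance.

arm_command:
  rows:
    - [5,[-0.0055,0,-0.01],[0,0,0]]
    - [5,[-0.0055,0,-0.01],[0,0,0]]
    - [5,[-0.0055,0,-0.01],[0,0,0]]

```text
time: 19.95
tool_pos: [0.5803, -0.1959, 0.0993]
tool_rot: [0.0, 0.729, 0.684, 0.002]
contact_force: [-0.2, 0.9, -1.9]
gripper_width: 0.288
grasp_force: 59.6
```

```bash
python3 -c "
from rodm import *
rod()"
```

```text
t 19.95 p [ 0.5803 -0.1959  0.0993] x [0.064 0.998 0.003] y [ 0.998 -0.064  0.003] z [ 0.003  0.003 -1.   ] F [-0.2  0.9 -1.9] M [-0.1  -0.02 -0.01] w 0.288 gf 59.6 q [-0.45  0.14  1.75  0.    1.25 -0.39]
scene 203 tipY 0.0528 med [0.0017 0.1018 0.0004] fit x,z vs y [0.0003 0.0022] [ 0.0001 -0.0001] xr [-0.0033  0.0098] zmax 0.0049
top 100 tipY 0.0462 med [0.0038 0.075  0.0014] fit x,z vs y [-0.0631  0.0089] [ 0.1989 -0.015 ] xr [-0.004   0.0201] zmax 0.0066
tcp jig rel hole 0.0033 0.1878 -0.0072
```

arm_command:
  rows:
    - [5,[0.0045,0,0.005],[0,0,0]]
    - [5,[0.0045,0,0.005],[0,0,0]]
    - [5,[0.0045,0,0.005],[0,0,0]]
    - [5,[0.0045,0,0.005],[0,0,0]]

```text
time: 20.38
tool_pos: [0.582, -0.1958, 0.1011]
tool_rot: [0.0, 0.729, 0.684, 0.002]
contact_force: [-0.4, 1.0, -1.6]
gripper_width: 0.289
grasp_force: 59.6
```

```bash
python3 -c "
from rodm import *
rod()"
```

```text
t 20.38 p [ 0.582  -0.1958  0.1011] x [0.064 0.998 0.003] y [ 0.998 -0.064  0.004] z [ 0.004  0.003 -1.   ] F [-0.4  1.  -1.6] M [-0.01 -0.01  0.01] w 0.289 gf 59.6 q [-0.45  0.14  1.75  0.    1.25 -0.38]
scene 205 tipY 0.0513 med [-1.000e-04  1.002e-01  2.500e-03] fit x,z vs y [ 0.0103 -0.0007] [-0.01   0.003] xr [-0.0055  0.0076] zmax 0.0075
top 89 tipY 0.048 med [0.0027 0.0723 0.0032] fit x,z vs y [-0.0798  0.0088] [ 0.1968 -0.0128] xr [-0.0052  0.0174] zmax 0.0083
tcp jig rel hole 0.0018 0.1875 -0.0056
```

arm_command:
  rows:
    - [5,[0,0.02,0],[0,0,0]]
    - [5,[0.001,0.04,0],[0,0,0]]
    - [5,[0.003,0.066,0],[0,0,0]]
    - [5,[0.003,0.066,0],[0,0,0]]

```text
time: 20.82
tool_pos: [0.5834, -0.1743, 0.1014]
tool_rot: [0.0, 0.729, 0.685, 0.003]
contact_force: [2.1, 0.9, -1.3]
gripper_width: 0.288
grasp_force: 59.8
```

```bash
python3 -c "
from rodm import *
rod()"
```

```text
t 20.82 p [ 0.5834 -0.1743  0.1014] x [0.063 0.998 0.004] y [ 0.998 -0.063  0.005] z [ 0.005  0.004 -1.   ] F [ 2.1  0.9 -1.3] M [ 0.23 -0.26 -0.18] w 0.288 gf 59.8 q [-0.41  0.13  1.76  0.01  1.25 -0.35]
scene 163 tipY 0.0517 med [-0.0002  0.0893  0.0032] fit x,z vs y [ 0.0047 -0.0002] [-0.0076  0.0033] xr [-0.0046  0.0071] zmax 0.0081
top 63 tipY 0.0473 med [0.0027 0.0603 0.0031] fit x,z vs y [-0.2066  0.0159] [ 0.1959 -0.0101] xr [-0.0056  0.0214] zmax 0.0079
tcp jig rel hole 0.0018 0.1667 -0.0053
```

The tip is in the first ear with little force. I keep advancing.

arm_command:
  rows:
    - [5,[0.003,0.033,-0.001],[0,0,0]]
    - [5,[0.006,0.066,-0.001],[0,0,0]]
    - [5,[0.008,0.1,-0.001],[0,0,0]]
    - [5,[0.01,0.133,-0.001],[0,0,0]]
    - [5,[0.01,0.133,-0.001],[0,0,0]]
    - [5,[0.01,0.133,-0.001],[0,0,0]]

```text
time: 21.42
tool_pos: [0.5862, -0.1345, 0.101]
tool_rot: [-0.0, 0.729, 0.685, 0.003]
contact_force: [2.6, 1.9, 0.2]
gripper_width: 0.288
grasp_force: 60.0
```

```bash
python3 -c "
from rodm import *
rod()"
```

```text
t 21.42 p [ 0.5862 -0.1345  0.101 ] x [0.063 0.998 0.004] y [ 0.998 -0.063  0.004] z [ 0.004  0.004 -1.   ] F [2.6 1.9 0.2] M [ 0.51 -0.41 -0.16] w 0.288 gf 60.0 q [-0.35  0.11  1.78  0.01  1.25 -0.29]
scene 88 tipY 0.0501 med [-0.0005  0.071   0.0026] fit x,z vs y [ 0.0184 -0.0011] [-0.0178  0.0035] xr [-0.0044  0.0084] zmax 0.0081
top 0
tcp jig rel hole 0.0016 0.127 -0.0058
```

arm_command:
  rows:
    - [5,[0.004,0.033,0.001],[0,0,0]]
    - [5,[0.006,0.066,0.001],[0,0,0]]
    - [5,[0.008,0.1,0.001],[0,0,0]]
    - [5,[0.008,0.1,0.001],[0,0,0]]
    - [5,[0.008,0.1,0.001],[0,0,0]]

```text
time: 21.93
tool_pos: [0.5884, -0.1046, 0.1011]
tool_rot: [-0.0, 0.729, 0.685, 0.003]
contact_force: [2.2, 1.8, 1.3]
gripper_width: 0.291
grasp_force: 60.1
```

```bash
python3 -c "
from rodm import *
rod()"
```

```text
t 21.93 p [ 0.5884 -0.1046  0.1011] x [0.063 0.998 0.004] y [ 0.998 -0.063  0.004] z [ 0.004  0.004 -1.   ] F [2.2 1.8 1.3] M [ 0.52 -0.3  -0.09] w 0.291 gf 60.1 q [-0.3   0.1   1.79  0.01  1.25 -0.24]
scene 27 tipY 0.05 med [-0.0006  0.0561  0.0023] fit x,z vs y [ 0.1481 -0.0083] [-0.2133  0.014 ] xr [-0.0054  0.0062] zmax 0.0073
top 0
tcp jig rel hole 0.0013 0.0968 -0.0056
```

arm_command:
  rows:
    - [5,[0.003,0.03,0.002],[0,0,0]]
    - [5,[0.006,0.06,0.002],[0,0,0]]
    - [5,[0.006,0.065,0.002],[0,0,0]]
    - [5,[0.006,0.065,0.002],[0,0,0]]

```text
time: 22.37
tool_pos: [0.5898, -0.0856, 0.1013]
tool_rot: [-0.0, 0.729, 0.685, 0.002]
contact_force: [1.3, 1.4, 0.3]
gripper_width: 0.288
grasp_force: 59.9
```

```bash
cat > fin.py <<'E'
from rodm import *
st()
s,tp,R=now(); print('tcp y',((tp-O)@Y).round(4))
for nm in('scene','top'):
    f=grab(nm); p=cloud(f).reshape(-1,3); L=p-(O-.0085*X+.1067*Z); q=np.stack([L@X,L@Y,L@Z],1)
    for lab,k in(('tip',(q[:,1]<-.048)&(q[:,1]>-.09)),('between',abs(q[:,1])<.028)):
        k&=(abs(q[:,0])<.014)&(abs(q[:,2])<.012); print(nm,lab,k.sum(),np.percentile(q[k],[3,50,97],axis=0).round(4).tolist() if k.any() else '')
E
python3 fin.py
```

```text
t 22.37 p [ 0.5898 -0.0856  0.1013] x [0.063 0.998 0.003] y [ 0.998 -0.063  0.003] z [ 0.003  0.003 -1.   ] F [1.3 1.4 0.3] M [ 0.24 -0.09 -0.07] w 0.288 gf 59.9 q [-0.27  0.1   1.79  0.    1.25 -0.21]
tcp y 0.0771
scene tip 34 [[-0.0047, -0.0614, -0.0058], [-0.0006, -0.0547, 0.0017], [0.0061, -0.0488, 0.0061]]
scene between 118 [[-0.0052, -0.0254, -0.005], [-0.0007, -0.0001, 0.0028], [0.0077, 0.026, 0.007]]
top tip 12 [[-0.0046, -0.0568, 0.0014], [0.001, -0.0534, 0.0042], [0.0055, -0.0503, 0.0078]]
top between 14 [[-0.0059, -0.027, -0.0069], [0.0014, -0.0237, 0.0046], [0.0067, -0.0204, 0.0086]]
```

The tip is out about 14–16 mm beyond the far ear in both views. I release and withdraw.

arm_command:
  rows:
    - [35,[0,0,0],[0,0,0]]
    - [50,[0,0,0],[0,0,0]]
    - [85,[0,0,0],[0,0,0]]
    - [85,[0,0,0],[0,0,0]]
    - [85,[0,0,0],[0,0,0]]
    - [85,[0,0,0.07],[0,0,0]]
    - [85,[0,0,0.2],[0,0,0]]
    - [85,[0,0,0.33],[0,0,0]]
    - [85,[0,-0.1,0.45],[0,0,0]]
    - [85,[-0.1,-0.2,0.5],[0,0,0]]
    - [85,[-0.2,-0.3,0.5],[0,0,0]]
    - [85,[-0.2,-0.3,0.5],[0,0,0]]

```text
time: 23.47
tool_pos: [0.5283, -0.1803, 0.2544]
tool_rot: [0.003, 0.731, 0.683, 0.002]
contact_force: [0.1, -0.1, -0.6]
gripper_width: 0.999
grasp_force: 0.0
```

```bash
python3 - <<'E'
import fin
from fin import *
f=dict(np.load('scene.npz')); p=cloud(f).reshape(-1,3); c=f['color'].reshape(-1,3).astype(int)
k=(c[:,0]>c[:,2]+40)&(p[:,2]>.055)&(p[:,2]<.12)&(p[:,0]>.55)&(p[:,0]<.8)&(p[:,1]>.2)&(p[:,1]<.4); print('mallet handle',k.sum(),p[k].min(0),p[k].max(0))
k=(c.max(1)<70)&(p[:,2]>.1)&(p[:,2]<.12)&(p[:,0]>.45)&(p[:,0]<.6)&(p[:,1]>.2)&(p[:,1]<.4); print('head top',k.sum(),p[k].mean(0))
L=p-(O-.0085*X+.1067*Z); q=np.stack([L@X,L@Y,L@Z],1); k=(abs(q[:,0])<.02)&(q[:,1]>.046)&(q[:,1]<.125)&(abs(q[:,2])<.02); print('rod handle',k.sum(),np.percentile(q[k],[3,97],axis=0).round(4).tolist())
E
```

```text
t 23.47 p [ 0.5283 -0.1803  0.2544] x [ 0.067  0.998 -0.001] y [ 0.998 -0.067  0.006] z [ 0.006 -0.001 -1.   ] F [ 0.1 -0.1 -0.6] M [ 0.03 -0.02 -0.  ] w 0.999 gf 0.0 q [-0.46 -0.12  1.75  0.    1.51 -0.4 ]
tcp y 0.1756
scene tip 31 [[-0.0052, -0.0605, -0.0029], [-0.0002, -0.0545, 0.0049], [0.0064, -0.0485, 0.0091]]
scene between 120 [[-0.0056, -0.0253, -0.0051], [-0.0016, 0.0001, 0.0038], [0.0056, 0.0253, 0.0089]]
top tip 11 [[-0.0028, -0.0564, 0.0039], [0.0006, -0.0532, 0.0071], [0.0056, -0.0501, 0.0108]]
top between 118 [[-0.0063, -0.0263, -0.0116], [0.0029, 0.0004, 0.0044], [0.0127, 0.027, 0.0094]]
mallet handle 612 [0.55028625 0.27377057 0.05531262] [0.71355863 0.30097971 0.07811686]
head top 262 [0.52710302 0.29195307 0.10842609]
rod handle 297 [[-0.0138, 0.0503, -0.0139], [0.012, 0.1068, 0.0131]]
```

The rod is still in place, the mallet is standing on the table, and the robot is clear. I hand the job in.

```bash
python3 -c "
from plant import manip
print(manip.job_done())"
```

```text
the job is handed in; nothing more can be done
None
```

I handed the job in at about 23.5 s with the pin knocked home, the mallet standing on the table off the jig and the keeper rod through both ears, its tip about 15 mm beyond the far ear; I saw no sign of disturbing anything else, but viewed 11 pictures, one over the limit of 10.

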